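# Empty the sherd jar into the sorting tray and stand it upright

## Task

Take the blue jar out of its sloping wooden cradle and tip its two glass sherds out into the green-edged tray, with the mouth of the jar low over the tray so that the glass falls no more than a hand's width or so. Lay the empty jar back in the cradle the way it lay (bottom against the stop) and let go of it, then take hold of it afresh, the gripper leaning the other way, and stand it upright, mouth up, wholly on the cork pad. Leave the glass dish, the brown vial and the dark bangle where they are.

Things in the scene. Friction and masses are not known exactly. Their poses are not given: they have to be found in the camera images.
- jar: Loose blue open jar, straight sides: 56 mm across, 100 mm high, wall 3 mm, floor 5 mm, about 120 g. Origin: centre of its underside; +z along its axis to the mouth. It starts lying in the cradle, axis 20 degrees above level. Grip it across at mid-height from above; the gripper may lean along it either way. Sherds slide out at about 45 degrees below level within a second or two.
- cradle: Fixed wooden cradle: base board 130 x 80 x 10 mm and a V trough 92 mm long, rising 20 degrees towards its +x (mouth) end; the jar lies in it, its bottom against a stop at the low -x end. The trough is 51 mm wide, narrower than the jar: fingers pass down on both sides. Origin: centre of the underside of the board, z up.
- cradle_seat (a point): Where the centre of the jar's underside lies when the jar rests in the cradle: in the cradle's frame at x = -45 mm, z = 62 mm. Axes as the cradle's (x level, towards the mouth end; z up).
- sherd_a: Glass sherd 35 x 25 x 10 mm, curved, about 12 g, inside the jar at the start. Origin near the centre of its underside.
- sherd_b: Glass sherd 34 x 34 x 10 mm, curved, about 12 g, inside the jar at the start. Origin near the centre of its underside.
- tray: Fixed shallow tray, pale inside with a green edge: 292 mm along its x, 245 mm along its y, walls 36 mm high and 2 to 3 mm thick, floor 2 mm. Origin: centre of its underside, z up.
- pad: Fixed round cork pad, 110 mm across and 8 mm thick. Origin: centre of its underside, z up.
- dish: Bystander: loose clear round glass dish, 92 mm across, 22 mm high. Origin: centre of its underside.
- vial: Bystander: loose brown vial with a white cap, 38 mm across, 67 mm high, standing. Origin: centre of its underside.
- bangle: Bystander: loose dark open bangle lying flat, 58 x 63 x 9 mm. Origin: centre of its underside.

How it is judged:
On the way, in this order (a step that is already met when the one before it is completed fails the run):
1. both sherds lie in the tray, tipped out of the jar (jar still tipped past level) (x of sherd_a in the frame of tray between -0.146 and 0.146 m and y of sherd_a in the frame of tray between -0.123 and 0.123 m and z of each of sherd_a, sherd_b in the frame of tray below 0.04 m and x of sherd_b in the frame of tray between -0.146 and 0.146 m and y of sherd_b in the frame of tray between -0.123 and 0.123 m and angle between jar's own z axis and vertical above 1.6 rad), for 0.2 s.
2. the empty jar lies back in the cradle, let go (distance between jar and cradle_seat below 0.02 m and angle between jar's own z axis and vertical between 1.05 and 1.4 rad and contact force between the fingers and jar below 0.1 N), for 0.2 s.
At the end, for the whole second after the job is handed in: Both sherds lie at rest inside the tray, and the jar stands at rest upright (within 0.08 rad) on the cork pad, its whole foot on the pad (axis within 27 mm of the pad's centre); the dish, vial and bangle are within 20 mm of where they were (x of sherd_a in the frame of tray between -0.146 and 0.146 m and y of sherd_a in the frame of tray between -0.123 and 0.123 m and z of each of sherd_a, sherd_b in the frame of tray below 0.04 m and x of sherd_b in the frame of tray between -0.146 and 0.146 m and y of sherd_b in the frame of tray between -0.123 and 0.123 m and angle between jar's own z axis and vertical below 0.08 rad and horizontal distance between jar and pad below 0.027 m and z of jar in the frame of pad between 0.004 and 0.014 m and linear speed of each of jar, sherd_a, sherd_b below 0.02 m/s); the robot touches nothing.
It fails at once if a sherd falls faster than 1.8 m/s (a drop of more than about 16 cm) (linear speed of any of sherd_a, sherd_b above 1.8 m/s).
It fails at once if the dish, the vial or the bangle is moved by more than 20 mm (distance of any of dish, vial, bangle from where it was at the start of the episode above 0.02 m).
It also fails if it takes over 72 s, if anything falls off the work surface, if the arm or the gripper's body presses on something with over 40 N, if the wrist force passes 120 N, or if a joint passes its speed limit or range.

## Robot

A 6-joint arm with a two-finger parallel gripper is mounted at the origin on the work surface; the furniture and walls round the work are solid. World frame = base frame: x ahead of the robot, y to its left, z up, the work surface at z = 0. Lengths are in m, angles in rad, forces in N, time in s.
With the tool pointing down it reaches from about 0.375 to 0.75 m from the base axis. Payload 9 kg.
Tool frame: the origin (TCP) lies at the very end of the fingers, on their centre line; the grasp point (between the pads) lies 19 mm behind it (robot.pinch_z is the distance from the TCP to the grasp point, in m); x points along the fingers, z is the direction in which the jaws open and shut, and the axes are right-handed (so a half turn about x gives the same grasp; the last joint's range is limited). The gripper opens to 85 mm and grips with 20 to 120 N. Pads are 22 mm wide; open, the fingers measure 114 mm over their backs; the gripper's body (76 mm by 85 mm) begins 54 mm behind the grasp point. The pads swing forward as they close: fully open they stand 13 mm farther back than shut.
Start: joints at [-1.338, 0.104, 0.097, 1.564, 0, 1.353], TCP at [0.261, -0.54, 0.231] pointing down, gripper open.
Joint ranges: [-2.99, 2.99], [-0.84, 1.86], [-1.1, 1.16], [-1.84, 2.11], [-1.51, 1.56], [-3.14, 3.14]. Speed limits (rad/s): [2.22, 2.22, 2.57, 3.14, 3.14, 3.14].

## Interface

Orientations are given as a unit quaternion [w, x, y, z].
In Python, from rig import telemetry, vision, robot gives the robot as it stands. The module is installed in compiled form; this text tells all that it offers.
- The arm moves only by the tool move_arm, never from a script. Its argument "plan" is a list that holds one entry, the list of rows, each a list of 7 numbers: the shift along the tool's x, y, z in mm, then the turn, a rotation vector about the tool's x, y, z in rad, then the closure, from -1 (fully open) to 1 (shut), so that 0 is half open. In form: [[[x, y, z, rx, ry, rz, grip], ...]]. A call has 1 to 10 rows; each row is the pose to reach, as a shift and turn from the pose commanded when the call began, along the tool's axes at that moment; what a row does not reach only later rows make up. A row lasts 1/8 s, in which the tool goes at most 62.5 mm and 10.7 degrees, less where a joint would pass 70% of its speed; a pose out of reach is approached as far as the arm can. A call with a gripper value outside its range is refused whole. The fingers move at their own pace and stop on an object; "squeeze" is the grip in N (left out, the last holds). Time passes only in rows, so rows that repeat a pose let the fingers close. It gives the time, the measured TCP pose, the force and the opening at its end, in the units of the state.
- telemetry.get_state(): the state, without advancing time (a new reading comes with each control period).
- vision.get_image(name): name is "side" or "top"; returns a dict with "frame" (384x512x3 uint8, blue, green, red), "fx", "fy", "cx", "cy" (pixels), "rvec" (rotation vector, rad) and "tvec" (3), from world to camera coordinates, as OpenCV has them. Camera axes: x right, y down, z forward; pixel columns grow to the right and rows downward; lengths in m; the calibration is good to about 2 mm. A picture is of the moment at which its call begins. There is no depth.
- robot.sign_off(): hands the job in, once; it reports no verdict.
Trained networks look in the newest picture that a camera, given by its name, has taken for a name from the list of things; names that differ only in an ending like _2 or _b are one class to them, and where a whole thing is asked for, a point or a joint stands for the part that bears it (a point fixed in the world has none). Each returns a list of dicts, best first, with "score" (0 to 1); they miss things now and then, are a little off and sometimes report something else, mostly with a low value. They report only what shows in the picture. A call takes as long as a camera call.
- vision.search_frame(name, camera): "box" ([left, top, right, bottom] in pixels, round what is visible of it).
The state is a dict: "time_s": time; "joint_pos": joint angles; "qvel": joint speeds; "joint_efforts": joint torques, N m; "position": TCP position; "eef_rot": TCP orientation; "contact_force": force on the tool from outside, world axes, zero at the start; "moment": the same for the moment, N m; "grip_width": finger opening in m.
Only numpy, scipy, OpenCV 4.12 (cv2) and the standard library are available. Lean on these libraries where they do the work, as an engineer would, in place of code of your own. Each camera call takes 0.05 s, during which the arm holds its last target.

## Working session

There is one attempt and no reset: what is moved stays moved. The work goes in short steps, Python scripts to look and compute and a tool call to move; the robot and the scene stay as the last step left them, time stands still between calls to the robot, and variables do not carry over. Pictures are saved under pics/ and viewed, and the job is handed in when it is done.

Besides the shell and the picture viewer there is one more tool, called after "Request:" as name(argument=value, ...) on one line, values as JSON. move_arm: Moves the arm, as the interface text tells. Its arguments: {"type":"object","properties":{"plan":{"type":"array","items":{"type":"array","items":{"type":"array","items":{"type":"number"}}}},"squeeze":{"type":"number"}},"required":["plan"]}

```bash
ls; mkdir -p pics; python3 - <<'E'
from rig import telemetry, vision, robot
import cv2
print(telemetry.get_state()); print(robot.pinch_z)
for c in ("top","side"):
    d=vision.get_image(c); cv2.imwrite(f"pics/{c}0.png",d["frame"])
    print(c,{k:d[k] for k in d if k!="frame"})
    for n in ("jar","cradle","tray","pad","dish","vial","bangle","sherd_a"):
        print(n,[(r["box"],round(r["score"],2)) for r in vision.search_frame(n,c)[:2]])
E
```

```text
pics
{'time_s': 0.0, 'joint_pos': array([-1.33772405e+00,  1.04716613e-01,  9.64477072e-02,  1.56390539e+00,
       -2.48257011e-05,  1.35310889e+00]), 'qvel': array([ 2.28082461e-05,  1.25416874e-03,  5.51129297e-04, -8.99888210e-04,
        3.84710224e-04, -7.68797419e-04]), 'joint_efforts': array([-2.17960894e-05, -5.56932378e+01,  5.03649151e+01,  1.70446979e-02,
       -2.55772711e-04,  4.92734080e-05]), 'position': array([ 0.26131624, -0.53972081,  0.23050033]), 'eef_rot': array([ 0.59873953,  0.37595181,  0.59944611, -0.37528066]), 'contact_force': array([-0.39695932,  0.15462128, -0.21503233]), 'moment': array([-0.02174093, -0.04416271,  0.02093721]), 'grip_width': 0.08521487770617034}
0.0187
top {'fx': 389.9722652666077, 'fy': 389.9722652666077, 'cx': 248.0407846604749, 'cy': 193.5987677843219, 'rvec': array([ 2.15983565, -2.03414227,  0.22708891]), 'tvec': array([0.06197718, 0.53302988, 1.03435676])}
jar [([164.9, 185.7, 203.9, 215.0], 0.9)]
cradle [([165.0, 198.3, 215.1, 226.2], 0.57)]
tray [([237.9, 137.5, 331.2, 236.4], 0.93)]
pad [([347.1, 220.0, 385.6, 259.8], 0.85)]
dish [([353.5, 159.4, 382.9, 192.5], 0.66)]
vial [([113.4, 234.7, 130.2, 253.3], 0.61)]
bangle []
sherd_a []
side {'fx': 406.2362465050864, 'fy': 406.2362465050864, 'cx': 255.19769291781716, 'cy': 196.06831272122596, 'rvec': array([ 0.67250847, -2.62524181,  1.1848059 ]), 'tvec': array([0.49302464, 0.17226224, 1.02676469])}
jar [([199.6, 242.1, 254.6, 283.7], 0.43)]
cradle [([199.9, 242.6, 255.8, 283.0], 0.74)]
tray [([191.7, 150.0, 311.9, 235.0], 0.7)]
pad [([311.0, 152.9, 338.4, 167.2], 0.73)]
dish [([262.7, 134.2, 285.5, 157.8], 0.85)]
vial [([225.1, 320.4, 246.1, 353.0], 0.7), ([196.4, 244.1, 255.7, 286.1], 0.33)]
bangle [([116.3, 264.1, 137.7, 281.9], 0.74)]
sherd_a []
```

```bash
python3 - <<'E'
import cv2
t=cv2.imread("pics/top0.png"); s=cv2.imread("pics/side0.png")
cv2.imwrite("pics/top0z.png",cv2.resize(t[120:270,90:410],None,fx=2.5,fy=2.5,interpolation=cv2.INTER_CUBIC))
cv2.imwrite("pics/side0z.png",cv2.resize(s[120:360,90:390],None,fx=2.5,fy=2.5,interpolation=cv2.INTER_CUBIC))
cv2.imwrite("pics/crad_t.png",cv2.resize(t[170:240,150:230],None,fx=8,fy=8,interpolation=cv2.INTER_CUBIC))
cv2.imwrite("pics/crad_s.png",cv2.resize(s[230:300,190:270],None,fx=8,fy=8,interpolation=cv2.INTER_CUBIC))
E
```

```text
(no output)
```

View pics/top0.png

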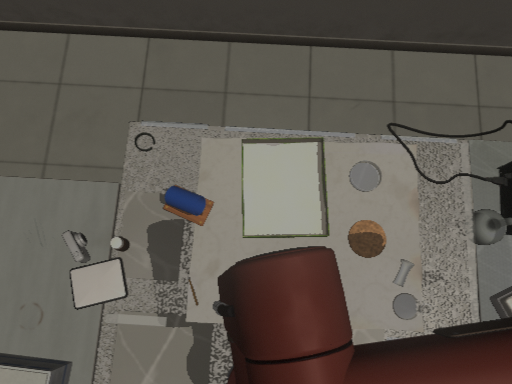

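View pics/side0.png

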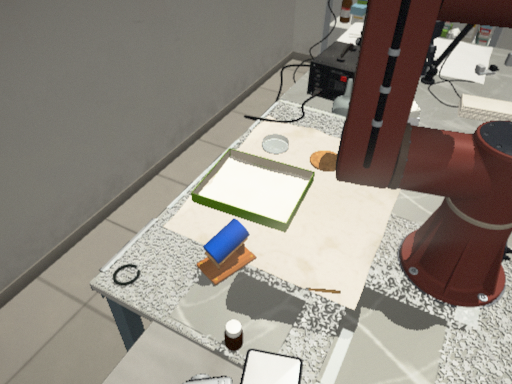

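View pics/crad_t.png

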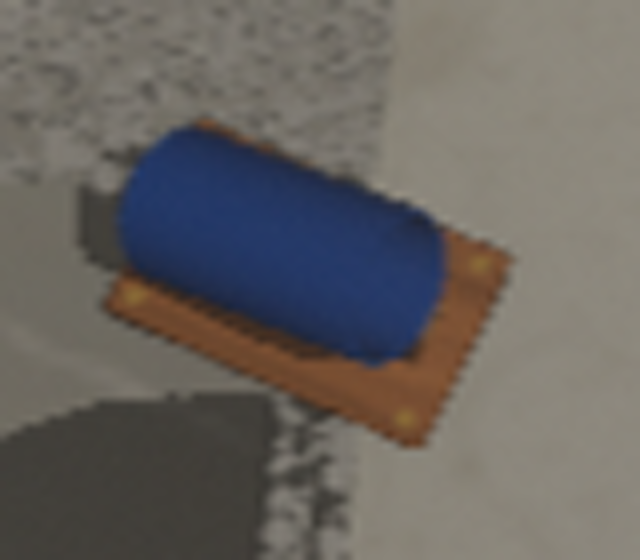

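View pics/crad_s.png

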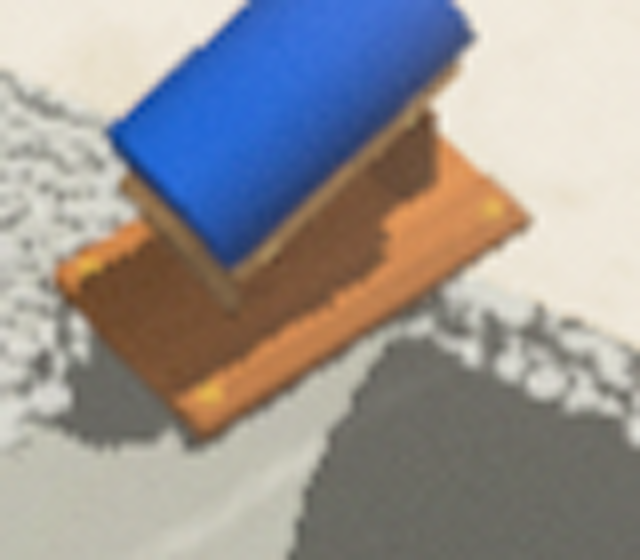

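```bash
cat > h.py <<'E'
import numpy as np, cv2
from scipy.spatial.transform import Rotation as R
from scipy.optimize import least_squares
C={'top':dict(f=389.9722652666077,c=(248.0407846604749,193.5987677843219),r=[2.15983565,-2.03414227,0.22708891],t=[0.06197718,0.53302988,1.03435676]),
'side':dict(f=406.2362465050864,c=(255.19769291781716,196.06831272122596),r=[0.67250847,-2.62524181,1.1848059],t=[0.49302464,0.17226224,1.02676469])}
def proj(cam,P):
    d=C[cam];p=R.from_rotvec(d['r']).apply(np.atleast_2d(P))+d['t']
    return p[:,:2]/p[:,2:]*d['f']+d['c']
def back(cam,uv,z):
    d=C[cam];Rm=R.from_rotvec(d['r']).as_matrix();o=-Rm.T@np.array(d['t'])
    v=Rm.T@np.r_[(np.array(uv)-d['c'])/d['f'],1]
    return o+v*(z-o[2])/v[2]
E
python3 - <<'E'
from h import *
for c in C: print(c,-R.from_rotvec(C[c]['r']).as_matrix().T@np.array(C[c]['t']))
# rough
T=lambda u,v:((u+.5)/8-.5+150,(v+.5)/8-.5+170)
S=lambda u,v:((u+.5)/8-.5+190,(v+.5)/8-.5+230)
tp=[T(510,258),T(410,432),T(108,295)]
sp=[S(530,215),S(192,430),S(58,270)]
for p in tp: print('t',back('top',p,.01))
for p in sp: print('s',back('side',p,.01))
b=lambda box:((box[0]+box[2])/2,(box[1]+box[3])/2)
for n,c,bx,z in [('pad','top',[347.1,220,385.6,259.8],.008),('dish','top',[353.5,159.4,382.9,192.5],.011),('dish','side',[262.7,134.2,285.5,157.8],.011),('vial','top',[113.4,234.7,130.2,253.3],.03),('vial','side',[225.1,320.4,246.1,353.],.033),('bangle','side',[116.3,264.1,137.7,281.9],.005)]:
    print(n,c,back(c,b(bx),z))
E
python3 - <<'E'
import cv2
t=cv2.imread("pics/top0.png"); s=cv2.imread("pics/side0.png")
cv2.imwrite("pics/tray_t.png",cv2.resize(t[130:265,230:395],None,fx=4.5,fy=4.5,interpolation=cv2.INTER_CUBIC))
E
```

```text
top [0.28424296 0.0759326  1.12751768]
side [0.13836481 0.81496177 0.80230031]
t [0.50922932 0.19460523 0.01      ]
t [0.44308429 0.22553711 0.01      ]
t [0.48673313 0.34000543 0.01      ]
s [0.43760104 0.22451792 0.01      ]
s [0.48604845 0.3450161  0.01      ]
s [0.55435664 0.3146201  0.01      ]
pad top [ 0.42470323 -0.25185039  0.008     ]
dish top [ 0.61448822 -0.25784975  0.011     ]
dish side [ 0.61183841 -0.23217317  0.011     ]
vial top [0.36933969 0.43928147 0.03      ]
vial side [0.36494919 0.44859402 0.033     ]
bangle side [0.68710227 0.41790344 0.005     ]
```

View pics/tray_t.png

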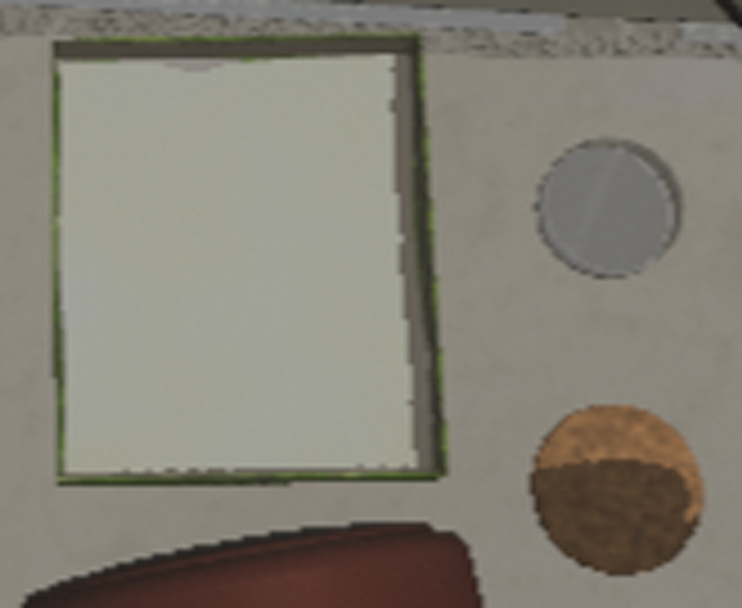

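```bash
cat >> h.py <<'E'
def fitrect(obs,L,W,z,x0):
    # obs: list (cam,uv,(sx,sy))
    def f(p):
        r=[]
        for cam,uv,(sx,sy) in obs:
            c,s=np.cos(p[2]),np.sin(p[2]);a,b=sx*L/2,sy*W/2
            r+=list(proj(cam,[p[0]+c*a-s*b,p[1]+s*a+c*b,z])[0]-uv)
        return r
    q=least_squares(f,x0);return q.x,np.round(q.fun,2)
E
python3 - <<'E'
from h import *
T=lambda u,v:np.array(((u+.5)/8-.5+150,(v+.5)/8-.5+170))
S=lambda u,v:np.array(((u+.5)/8-.5+190,(v+.5)/8-.5+230))
# cradle +x towards -y world: yaw ~ -69deg... +x end corners: T(510,258) & T(410,432)
obs=[('top',T(510,258),(1,1)),('top',T(410,432),(1,-1)),('top',T(108,295),(-1,-1)),
('side',S(530,215),(1,-1)),('side',S(192,430),(-1,-1)),('side',S(58,270),(-1,1))]
for o in (obs,obs[:3],obs[3:]): print('cradle',fitrect(o,.13,.08,.01,[.5,.27,-1.95]))
Z=lambda u,v:np.array(((u+.5)/4.5-.5+230,(v+.5)/4.5-.5+130))
print('tray')
for p in [(52,42),(420,37),(445,475),(57,485)]: print(back('top',Z(*p),.036))
o=[('top',Z(52,42),(1,1)),('top',Z(420,37),(1,-1)),('top',Z(445,475),(-1,-1)),('top',Z(57,485),(-1,1))]
print(fitrect(o,.292,.245,.036,[.5,.05,0.]))
print('pad',back('top',Z(616.5,489.5),.006),'dish',back('top',Z(608,208),.015))
E
```

```text
cradle (array([ 0.49858111,  0.26887608, -1.95073144]), array([ 0.38, -0.78,  0.58,  2.02, -1.43,  0.32,  0.32, -0.27,  0.4 ,
       -0.2 , -1.79, -0.91]))
cradle (array([ 0.50038841,  0.26834338, -1.96247417]), array([ 0.64, -1.08,  0.56,  1.58, -1.2 , -0.58]))
cradle (array([ 0.49708823,  0.26952514, -1.95361193]), array([ 0.73,  0.19,  0.7 ,  0.23, -1.45, -0.57]))
tray
[0.6988166  0.12457558 0.036     ]
[ 0.71664664 -0.11744691  0.036     ]
[ 0.42811761 -0.13800022  0.036     ]
[0.4074382  0.10272775 0.036     ]
(array([ 0.56286301, -0.0069925 ,  0.07588594]), array([-0.55, -0.14,  0.22, -0.33,  0.78,  0.6 , -0.47, -0.23]))
pad [ 0.42934378 -0.25321613  0.006     ] dish [ 0.61305336 -0.24640739  0.015     ]
```

```bash
cat >> h.py <<'E'
def jarmask(img):
    im=img.astype(int);b,g,r=im[...,0],im[...,1],im[...,2]
    m=((b>g+25)&(b>r*1.6+20)).astype(np.uint8)
    n,l,st,_=cv2.connectedComponentsWithStats(m)
    return (l==1+np.argmax(st[1:,4])) if n>1 else m>0
_a=np.linspace(0,2*np.pi,40)
def jarpts(base,ax):
    ax=np.array(ax)/np.linalg.norm(ax);u=np.cross(ax,[.3,.9,.1]);u/=np.linalg.norm(u);v=np.cross(ax,u)
    ring=.028*(np.cos(_a)[:,None]*u+np.sin(_a)[:,None]*v)
    return np.vstack([base+ring,base+.1*ax+ring])
def sil(cam,base,ax,K=4):
    uv=proj(cam,jarpts(np.array(base),ax))
    h=cv2.convexHull(((uv+.5)*K*16-8).astype(np.int32))
    m=np.zeros((384*K,512*K),np.uint8);cv2.fillConvexPoly(m,h,255,shift=4)
    return cv2.resize(m,(512,384),interpolation=cv2.INTER_AREA)/255.
def seatpose(p):
    c,s=np.cos(p[2]),np.sin(p[2]);e=np.radians(20)
    return np.array([p[0]-.045*c,p[1]-.045*s,.062]),np.array([c*np.cos(e),s*np.cos(e),np.sin(e)])
E
python3 - <<'E'
from h import *
from scipy.optimize import minimize
M={c:jarmask(cv2.imread(f'pics/{c}0.png')).astype(float) for c in C}
for c in C: 
    ys,xs=np.where(M[c]);print(c,M[c].sum(),xs.min(),xs.max(),ys.min(),ys.max())
for cams in (['top','side'],['top'],['side']):
    f=lambda p:sum(np.abs(sil(c,*seatpose([p[0]/1e3,p[1]/1e3,p[2]/1e2]))-M[c]).sum() for c in cams)
    x0=np.array([499,269,-195.5]);q=minimize(f,x0,method='Nelder-Mead',options=dict(initial_simplex=x0+np.array([[0,0,0],[8,0,0],[0,8,0],[0,0,10]])))
    print(cams,q.x,q.fun,f(x0))
for c in C:
    base,ax=seatpose([.499,.269,-1.955]);im=cv2.imread(f'pics/{c}0.png')
    print(c,sil(c,base,ax).sum(),proj(c,[base,base+.1*ax]))
E
```

```text
top 661.0 165 204 187 214
side 941.0 204 247 219 262
['top', 'side'] [ 497.93738275  269.33143454 -196.36836694] 261.28235294117644 274.1058823529412
['top'] [ 498.15976312  268.14287933 -196.63664312] 155.2705882352941 159.58823529411762
['side'] [ 498.91965883  267.71251099 -196.06037384] 105.0235294117647 114.51764705882354
top 819.2078431372549 [[170.58449889 193.31956687]
 [198.87547541 205.05829725]]
side 1053.886274509804 [[209.64153169 254.3818025 ]
 [240.94953039 226.26234509]]
```

```bash
cat >> h.py <<'E'
def tool(G,az,beta,sgn=1,deep=0.0):
    h=np.array([np.cos(az),np.sin(az),0]);n=np.array([-np.sin(az),np.cos(az),0])*sgn
    x=np.sin(beta)*h-np.array([0,0,np.cos(beta)]);y=np.cross(n,x)
    return np.array(G)+(.0187+deep)*x,R.from_matrix(np.c_[x,y,n])
def rot(q): return R.from_quat([q[1],q[2],q[3],q[0]])
def rel(p,r,st=None):
    if st is None:
        from rig import telemetry; st=telemetry.get_state()
    r0=rot(st['eef_rot']);d=r0.inv().apply(p-np.array(st['position']))*1000;w=(r0.inv()*r).as_rotvec()
    return np.round(d,1),np.round(w,3),'deg',round(np.degrees(np.linalg.norm(w)),1)
SEAT=[.498,.2685,-1.963]
E
python3 - <<'E'
from h import *
from rig import telemetry
st=telemetry.get_state();print(rot(st['eef_rot']).as_matrix().round(3))
b,ax=seatpose(SEAT);G=b+.05*ax;print(b,ax,G)
for s in (1,-1):
  for be in (20,35): print(s,be,tool(G,SEAT[2],np.radians(be),s)[1].as_matrix().round(2).tolist(),rel(*tool(G+[0,0,.15],SEAT[2],np.radians(be),s)))
E
```

```text
[[ 0.     0.9    0.436]
 [-0.     0.436 -0.9  ]
 [-1.    -0.     0.   ]]
[0.51520016 0.31008311 0.062     ] [-0.35917466 -0.86834082  0.34202014] [0.49724142 0.26666606 0.07910101]
1 20 [[-0.13, 0.36, 0.92], [-0.32, 0.87, -0.38], [-0.94, -0.34, -0.0]] (array([  19.7,  559. , -619.2]), array([-0.72 , -0.127, -0.333]), 'deg', np.float64(46.1))
1 35 [[-0.22, 0.31, 0.92], [-0.53, 0.76, -0.38], [-0.82, -0.57, -0.0]] (array([  17.4,  555.7, -616.3]), array([-0.705, -0.222, -0.583]), 'deg', np.float64(53.9))
-1 20 [[-0.13, -0.36, -0.92], [-0.32, -0.87, 0.38], [-0.94, 0.34, 0.0]] (array([  19.7,  559. , -619.2]), array([ 2.383, -0.42 ,  0.16 ]), 'deg', np.float64(139.0))
-1 35 [[-0.22, -0.31, -0.92], [-0.53, -0.76, 0.38], [-0.82, 0.57, 0.0]] (array([  17.4,  555.7, -616.3]), array([ 2.32 , -0.732,  0.278]), 'deg', np.float64(140.3))
```

Request:
move_arm(plan=[[[0, 280, -310, 1.2, 0, 0, -1], [0, 280, -310, 1.2, 0, 0, -1], [0, 280, -310, 1.2, 0, 0, -1], [0, 280, -310, 1.2, 0, 0, -1], [0, 280, -310, 1.2, 0, 0, -1], [0, 280, -310, 1.2, 0, 0, -1], [0, 280, -310, 1.2, 0, 0, -1], [0, 280, -310, 1.2, 0, 0, -1]]])

```text
time_s: 1.9
position: [0.3678, -0.149, 0.2318]
eef_rot: [0.288, 0.649, 0.291, -0.64]
contact_force: [0.2, -0.0, -0.5]
grip_width: 0.085
```

```bash
cat >> h.py <<'E'
def log():
    import json
    from rig import telemetry
    st=telemetry.get_state()
    d={k:(v.tolist() if hasattr(v,'tolist') else v) for k,v in st.items()}
    open('log.jsonl','a').write(json.dumps(d)+'\n')
    print('t',round(st['time_s'],2),'q',np.round(st['joint_pos'],3),'p',np.round(st['position'],4),'F',np.round(st['contact_force'],1),'w',round(st['grip_width'],4))
    return st
E
python3 - <<'E'
from h import *
st=log();print(rot(st['eef_rot']).as_matrix().round(3))
b,ax=seatpose(SEAT);G=b+.05*ax
print(rel(*tool(G+[0,0,.15],SEAT[2],np.radians(20),-1)))
E
```

```text
t 1.9 q [-0.728 -0.536 -0.459  1.647  0.013  3.139] p [ 0.3678 -0.149   0.2318] F [ 0.2 -0.  -0.5] w 0.085
[[ 0.01   0.748 -0.664]
 [ 0.009 -0.664 -0.748]
 [-1.     0.001 -0.013]]
(array([  25.3, -177.1, -390.4]), array([ 1.222, -0.228,  0.311]), 'deg', np.float64(73.4))
```

Request:
move_arm(plan=[[[-40, -60, -130, -1.2, 0, 0, -1], [-40, -120, -260, -1.2, 0, 0, -1], [-40, -120, -260, -1.2, 0, 0, -1], [-40, -150, -330, -2.4, 0, 0, -1], [-40, -150, -330, -2.4, 0, 0, -1], [-40, -150, -330, -2.4, 0, 0, -1], [-40, -150, -330, -2.4, 0, 0, -1], [-40, -150, -330, -2.4, 0, 0, -1], [-40, -150, -330, -2.4, 0, 0, -1], [-40, -150, -330, -2.4, 0, 0, -1]]])

```text
time_s: 3.15
position: [0.4768, 0.1934, 0.2754]
eef_rot: [0.694, 0.153, 0.689, -0.145]
contact_force: [-0.4, -0.5, -0.2]
grip_width: 0.0852
```

```bash

python3 - <<'E'
from h import *
st=log();print(rot(st['eef_rot']).as_matrix().round(3))
b,ax=seatpose(SEAT);G=b+.05*ax
print(rel(*tool(G+[0,0,.15],SEAT[2],np.radians(20),-1)))
E
```

```text
t 3.15 q [ 0.126 -0.156 -0.078  1.639  0.008  2.121] p [0.4768 0.1934 0.2754] F [-0.4 -0.5 -0.2] w 0.0852
[[ 0.009  0.411  0.911]
 [ 0.009  0.911 -0.411]
 [-1.     0.012  0.004]]
(array([ 64.6,  68.1, -11.6]), array([ 3.059e+00, -5.580e-01,  2.000e-03]), 'deg', np.float64(178.2))
```

Request:
move_arm(plan=[[[0, 40, -10, -1.6, 0, 0, -1], [0, 70, -10, -1.6, 0, 0, -1], [0, 70, -10, -1.6, 0, 0, -1], [0, 70, -10, -1.6, 0, 0, -1], [0, 70, -10, -1.6, 0, 0, -1], [0, 70, -10, -1.6, 0, 0, -1], [0, 70, -10, -1.6, 0, 0, -1], [0, 70, -10, -1.6, 0, 0, -1], [0, 70, -10, -1.6, 0, 0, -1]]])

```text
time_s: 4.28
position: [0.4969, 0.2611, 0.2762]
eef_rot: [0.593, -0.391, 0.584, 0.393]
contact_force: [0.6, 0.9, 0.4]
grip_width: 0.0854
```

```bash

python3 - <<'E'
from h import *
st=log();print(rot(st['eef_rot']).as_matrix().round(3))
b,ax=seatpose(SEAT);G=b+.05*ax
for be in (20,35):print(rel(*tool(G+[0,0,.15],SEAT[2],np.radians(be),-1)))
E
```

```text
t 4.28 q [ 0.247 -0.015  0.057  1.632  0.007  0.644] p [0.4969 0.2611 0.2762] F [0.6 0.9 0.4] w 0.0854
[[ 0.009 -0.922  0.386]
 [ 0.009  0.386  0.922]
 [-1.    -0.004  0.012]]
(array([64.6,  2.1, -1.9]), array([-1.557,  0.281,  0.286]), 'deg', np.float64(92.1))
(array([62.3,  2. , -6.2]), array([-1.521,  0.486,  0.491]), 'deg', np.float64(95.7))
```

Request:
move_arm(plan=[[[30, 0, -4, -1.54, 0.4, 0.4, -1], [30, 0, -4, -1.54, 0.4, 0.4, -1], [30, 0, -4, -1.54, 0.4, 0.4, -1], [30, 0, -4, -1.54, 0.4, 0.4, -1], [30, 0, -4, -1.54, 0.4, 0.4, -1], [30, 0, -4, -1.54, 0.4, 0.4, -1], [30, 0, -4, -1.54, 0.4, 0.4, -1], [30, 0, -4, -1.54, 0.4, 0.4, -1], [30, 0, -4, -1.54, 0.4, 0.4, -1], [30, 0, -4, -1.54, 0.4, 0.4, -1]]])

```text
time_s: 5.52
position: [0.4951, 0.2585, 0.2454]
eef_rot: [-0.037, -0.639, 0.306, 0.705]
contact_force: [-0.9, 0.1, -0.7]
grip_width: 0.0852
```

```bash

python3 - <<'E'
from h import *
st=log();print(rot(st['eef_rot']).as_matrix().round(3))
b,ax=seatpose(SEAT);G=b+.05*ax
for be in (20,30,40):print(rel(*tool(G+[0,0,.15],SEAT[2],np.radians(be),-1)))
E
```

```text
t 5.53 q [ 0.427  0.509  0.517  1.956 -0.334 -0.685] p [0.4951 0.2585 0.2454] F [-0.9  0.1 -0.7] w 0.0852
[[-0.181 -0.338 -0.923]
 [-0.442 -0.811  0.384]
 [-0.878  0.478 -0.003]]
(array([ 28.8, -17.9,   1.2]), array([-0.003, -0.002, -0.149]), 'deg', np.float64(8.6))
(array([ 29. , -14.6,   1.2]), array([-0.003, -0.001,  0.025]), 'deg', np.float64(1.5))
(array([ 28.6, -11.4,   1.2]), array([-0.003, -0.001,  0.2  ]), 'deg', np.float64(11.5))
```

```bash
cat > kin.py <<'E'
import numpy as np,json
from h import *
def orient(q):
    p=q[1]-q[2]+q[3]
    x=np.array([np.cos(q[4])*np.cos(p),np.sin(q[4]),-np.cos(q[4])*np.sin(p)])
    return R.from_euler('z',q[0])*R.from_euler('y',p)*R.from_euler('z',q[4])*R.from_euler('x',q[5])*R.from_euler('x',-np.pi/2)
def cols(q):
    # params: a0,z0,L1,c1(offset perp),L2,c2,W,w2,D,lat
    a,b,p=q[1],q[1]-q[2],q[1]-q[2]+q[3];s,c=np.sin,np.cos;xt=np.array([c(q[4])*c(p),s(q[4]),-c(q[4])*s(p)])
    X=[1,0,s(a),c(a),c(b),s(b),c(p),s(p),xt[0],0]
    Y=[0]*8+[xt[1],1]
    Z=[0,1,c(a),-s(a),-s(b),c(b),-s(p),c(p),xt[2],0]
    return np.array([X,Y,Z],float)
def data():
    D=[json.loads(l) for l in open('log.jsonl')]
    D.append(dict(joint_pos=[-1.33772405,.104716613,.0964477072,1.56390539,-2.48e-5,1.35310889],position=[.26131624,-.53972081,.23050033],eef_rot=[.59873953,.37595181,.59944611,-.37528066]))
    return D
prior=np.array([0.0,.35,.4,0,.4,0,.1,0,.2,.13]);sig=np.array([.05,.3,.3,.03,.3,.03,.1,.03,.1,.05])
def fit():
    A=[];b=[]
    for d in data():
        q=d['joint_pos'];A.append(cols(q)/.0005);b.append(R.from_euler('z',-q[0]).apply(d['position'])/.0005)
    A=np.vstack(A+[np.diag(1/sig)]);b=np.r_[np.concatenate(b),prior/sig]
    return np.linalg.lstsq(A,b,rcond=None)[0]
def fk(q,P): return R.from_euler('z',q[0]).apply(cols(q)@P),orient(q)
lo=np.array([-2.99,-.84,-1.1,-1.84,-1.51,-3.14]);hi=np.array([2.99,1.86,1.16,2.11,1.56,3.14])
def ik(p,r,P,q0):
    f=lambda q:np.r_[(fk(q,P)[0]-p)*10,(fk(q,P)[1].inv()*r).as_rotvec()]
    best=None
    for s in range(6):
        g=np.clip(np.array(q0)+(np.random.RandomState(s).randn(6)*.4 if s else 0),lo+.01,hi-.01)
        o=least_squares(f,g,bounds=(lo,hi))
        if best is None or o.cost<best.cost-1e-9: best=o
        if best.cost<1e-8: break
    return best.x,np.linalg.norm(f(best.x)[:3])*100,np.degrees(np.linalg.norm(f(best.x)[3:]))
E
python3 - <<'E'
from kin import *
P=fit();print(P.round(4))
for d in data():
    x,o=fk(d['joint_pos'],P);print(((x-d['position'])*1000).round(2),np.degrees((o.inv()*rot(d['eef_rot'])).magnitude()).round(2))
E
```

```text
[ 1.000e-04  2.998e-01  3.374e-01  0.000e+00  5.504e-01  4.170e-02
  1.387e-01 -1.000e-04  3.033e-01  1.296e-01]
[-0.04  0.03 -0.01] 0.0
[0.08 0.01 0.01] 0.0
[0.1  0.03 0.01] 0.0
[ 0.    0.01 -0.  ] 0.0
[-0.04  0.15  0.  ] 0.0
```

```bash
cat > chk.py <<'E'
from kin import *
P=fit();b,ax=seatpose(SEAT);G=b+.05*ax
def show(n,p,r,q0):
    q,e,a=ik(p,r,P,q0);print(n,q.round(2),'err mm %.1f deg %.1f'%(e,a));return q
q0=data()[-2]['joint_pos']
for be in (20,30,40):
    show('A%d'%be,*tool(G,SEAT[2],np.radians(be),-1,.004),q0)
M=np.array([.563,-.007,.085])
for tilt in (50,60):
  for be in (20,30,40):
    for az in (-112,-140,-170,-190):
        h=np.array([np.cos(np.radians(az)),np.sin(np.radians(az)),0]);t=np.radians(tilt)
        axis=np.cos(t)*h-np.array([0,0,np.sin(t)])
        show('pour%d be%d az%d'%(tilt,be,az),*tool(M-.05*axis,np.radians(az),np.radians(be-20-tilt),-1,.004),[0,0.2,0,1,0,0])
for be in (10,0,-5,-10,-15):
  for s in (1,-1):
    show('C%d %d'%(be,s),*tool(G,SEAT[2],np.radians(be),s,.004),[.3,.3,.3,1.6,0,2.4 if s>0 else -.7])
for be in (10,0,-10,-15):
  for s in (1,-1):
   for az in (-112,-80,-60,-30,-10,20):
    show('pad%d s%d az%d'%(be,s,az),*tool([.429,-.253,.062],np.radians(az),np.radians(be+70),s,.004),[-.8,-.3,0,.6,0,0 if s>0 else 3])
E
python3 chk.py
```

```text
A20 [ 0.38  0.39  0.06  1.5  -0.25 -0.76] err mm 0.0 deg 0.0
A30 [ 0.43  0.58  0.26  1.65 -0.35 -0.68] err mm 0.0 deg 0.0
A40 [ 0.47  0.79  0.48  1.83 -0.43 -0.58] err mm 0.0 deg 0.0
pour50 be20 az-112 [-0.59  0.08 -0.36  1.37  0.85 -1.89] err mm 0.0 deg 0.0
pour50 be20 az-140 [-0.58 -0.46 -0.84  0.86  0.82 -1.14] err mm 0.0 deg 0.0
pour50 be20 az-170 [-0.45 -0.84 -1.1   0.62  0.47 -0.47] err mm 1.9 deg 3.9
pour50 be20 az-190 [-0.25 -0.84 -1.1   0.54  0.02 -0.05] err mm 3.9 deg 5.9
pour50 be30 az-112 [-0.53 -0.   -0.37  1.32  0.69 -1.75] err mm 0.0 deg 0.0
pour50 be30 az-140 [-0.51 -0.4  -0.73  0.95  0.64 -1.11] err mm 0.0 deg 0.0
pour50 be30 az-170 [-0.39 -0.73 -0.99  0.7   0.35 -0.45] err mm 0.0 deg 0.0
pour50 be30 az-190 [-0.27 -0.77 -1.02  0.62  0.06 -0.07] err mm 0.0 deg 0.0
pour50 be40 az-112 [-0.45 -0.04 -0.36  1.29  0.52 -1.64] err mm 0.0 deg 0.0
pour50 be40 az-140 [-0.43 -0.31 -0.61  1.03  0.47 -1.07] err mm 0.0 deg 0.0
pour50 be40 az-170 [-0.34 -0.51 -0.78  0.84  0.25 -0.46] err mm 0.0 deg 0.0
pour50 be40 az-190 [-0.26 -0.54 -0.8   0.79  0.04 -0.08] err mm 0.0 deg 0.0
pour6
[... 4379 characters left out ...]
6   0.52] err mm 6.7 deg 16.5
pad-15 s1 az-30 [-1.09 -0.84 -1.1   0.91  0.49 -0.57] err mm 9.9 deg 24.5
pad-15 s1 az-10 [-1.3  -0.69 -1.1   0.96  0.87 -1.14] err mm 4.6 deg 13.7
pad-15 s1 az20 [-1.33 -0.27 -0.85  1.15  0.95 -1.77] err mm 0.0 deg 0.0
pad-15 s-1 az-112 [-0.23  0.59 -0.83 -1.44 -1.51  3.14] err mm 4.3 deg 37.1
pad-15 s-1 az-80 [-0.69 -0.84 -1.1   0.77 -0.24  3.14] err mm 14.0 deg 40.0
pad-15 s-1 az-60 [-0.7  -0.84 -1.1   0.76 -0.18  3.14] err mm 10.9 deg 27.7
pad-15 s-1 az-30 [-1.09 -0.84 -1.1   0.91  0.49  2.57] err mm 9.9 deg 24.5
pad-15 s-1 az-10 [-1.3  -0.69 -1.1   0.96  0.87  2.  ] err mm 4.6 deg 13.7
pad-15 s-1 az20 [-1.33 -0.27 -0.85  1.15  0.95  1.38] err mm 0.0 deg 0.0
```

```bash

python3 - <<'E'
from h import *
b,ax=seatpose(SEAT);G=b+.05*ax
p,r=tool(G,SEAT[2],np.radians(35),-1,.004)
print(p,rel(p-.1*r.as_matrix()[:,0],r),rel(p,r))
E
```

```text
[0.49226477 0.25463451 0.06050626] (array([ 65.3, -95.5,   1.5]), array([-0.003, -0.001,  0.113]), 'deg', np.float64(6.5)) (array([164.6, -84.3,   1.6]), array([-0.003, -0.001,  0.113]), 'deg', np.float64(6.5))
```

Request:
move_arm(plan=[[[30, -45, 1.5, 0, 0, 0.11, -1], [65, -95, 1.5, 0, 0, 0.11, -1], [65, -95, 1.5, 0, 0, 0.11, -1], [65, -95, 1.5, 0, 0, 0.11, -1], [65, -95, 1.5, 0, 0, 0.11, -1]]])

```text
time_s: 6.15
position: [0.5149, 0.3072, 0.1474]
eef_rot: [-0.074, -0.623, 0.339, 0.701]
contact_force: [0.3, -0.3, 0.7]
grip_width: 0.0854
```

```bash

python3 - <<'E'
from h import *
from rig import vision
log()
b,ax=seatpose(SEAT);G=b+.05*ax
p,r=tool(G,SEAT[2],np.radians(35),-1,.004)
print(rel(p,r))
ims=[]
for c,(x,y) in (('top',(140,150)),('side',(170,180))):
    im=vision.get_image(c)['frame'];cv2.imwrite(f'pics/pre_{c}.png',im)
    ims.append(cv2.resize(im[y:y+110,x:x+110],None,fx=3.6,fy=3.6,interpolation=cv2.INTER_CUBIC))
cv2.imwrite('pics/pre.png',np.hstack(ims))
E
```

```text
t 6.15 q [ 0.503  0.817  0.721  1.966 -0.366 -0.579] p [0.5149 0.3072 0.1474] F [ 0.3 -0.3  0.7] w 0.0854
(array([104. ,  -2.2,   1.2]), array([-0.005, -0.004,  0.007]), 'deg', np.float64(0.6))
```

View pics/pre.png

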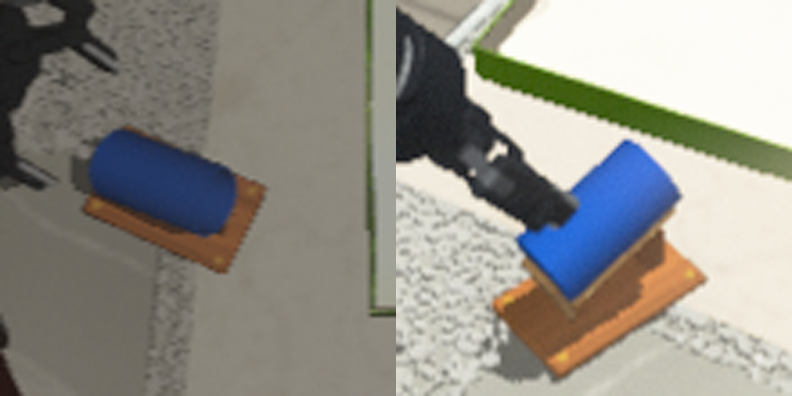

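Request:
move_arm(plan=[[[35, 0, 1, 0, 0, 0, -1], [70, -1, 1, 0, 0, 0, -1], [95, -2, 1, 0, 0, 0, -1], [103, -2, 1, 0, 0, 0, -1], [103, -2, 1, 0, 0, 0, -1]]])

```text
time_s: 6.88
position: [0.4915, 0.255, 0.0593]
eef_rot: [-0.075, -0.622, 0.339, 0.702]
contact_force: [0.9, 0.4, 1.2]
grip_width: 0.0852
```

```bash

python3 - <<'E'
from h import *
from rig import vision
log()
ims=[]
for c,(x,y) in (('top',(140,150)),('side',(170,180))):
    im=vision.get_image(c)['frame']
    ims.append(cv2.resize(im[y:y+110,x:x+110],None,fx=3.6,fy=3.6,interpolation=cv2.INTER_CUBIC))
cv2.imwrite('pics/gr1.png',np.hstack(ims))
E
```

```text
t 6.88 q [ 0.453  0.669  0.35   1.73  -0.39  -0.628] p [0.4915 0.255  0.0593] F [0.9 0.4 1.2] w 0.0852
```

View pics/gr1.png

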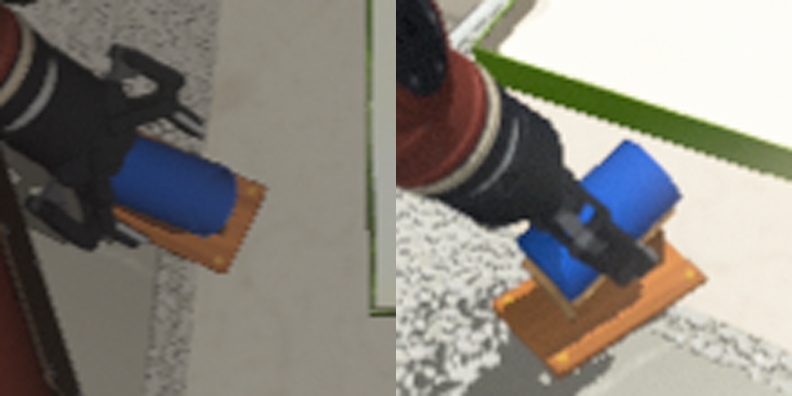

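Request:
move_arm(plan=[[[0, 0, 0, 0, 0, 0, 1], [0, 0, 0, 0, 0, 0, 1], [0, 0, 0, 0, 0, 0, 1], [0, 0, 0, 0, 0, 0, 1], [0, 0, 0, 0, 0, 0, 1], [0, 0, 0, 0, 0, 0, 1], [0, 0, 0, 0, 0, 0, 1]]], squeeze=35)

```text
time_s: 7.85
position: [0.4912, 0.2557, 0.0589]
eef_rot: [-0.076, -0.622, 0.339, 0.702]
contact_force: [-1.4, 5.4, 5.4]
grip_width: 0.0559
```

```bash

python3 - <<'E'
from h import *
st=log()
# lift 90 mm world
p=np.array(st['position']);r=rot(st['eef_rot'])
print(rel(p+[0,0,.1],r,st))
E
```

```text
t 7.85 q [ 0.454  0.67   0.351  1.729 -0.389 -0.628] p [0.4912 0.2557 0.0589] F [-1.4  5.4  5.4] w 0.0559
(array([-82.2,  57. ,  -0.3]), array([0., 0., 0.]), 'deg', np.float64(0.0))
```

Request:
move_arm(plan=[[[-8, 6, 0, 0, 0, 0, 1], [-20, 14, 0, 0, 0, 0, 1], [-40, 28, 0, 0, 0, 0, 1], [-60, 42, 0, 0, 0, 0, 1], [-78, 54, 0, 0, 0, 0, 1], [-82, 57, 0, 0, 0, 0, 1], [-82, 57, 0, 0, 0, 0, 1]]])

```text
time_s: 8.72
position: [0.491, 0.2552, 0.1579]
eef_rot: [-0.076, -0.621, 0.339, 0.702]
contact_force: [0.4, 0.0, -1.2]
grip_width: 0.0563
```

```bash

python3 - <<'E'
from kin import *
from rig import vision
st=log()
ims=[]
for c,(x,y) in (('top',(140,150)),('side',(170,150))):
    im=vision.get_image(c)['frame'];cv2.imwrite(f'pics/lift_{c}.png',im)
    ims.append(cv2.resize(im[y:y+110,x:x+110],None,fx=3.6,fy=3.6,interpolation=cv2.INTER_CUBIC))
cv2.imwrite('pics/lift.png',np.hstack(ims))
P=fit()
q=st['joint_pos'];az=SEAT[2]
h=np.array([np.cos(az),np.sin(az),0])
M=np.array([.563,.01,0]) 
for tilt,z in ((-20,.15),(0,.14),(55,.085)):
    t=np.radians(tilt);axis=np.cos(t)*h-np.array([0,0,np.sin(t)])
    m=M+[0,0,z]
    p,r=tool(m-.05*axis,az,np.radians(35-20-tilt),-1,.004)
    print(tilt,p.round(3),rel(p,r,st),[a.round(2) if hasattr(a,'round') else a for a in ik(p,r,P,q)])
E
```

```text
t 8.72 q [ 0.453  0.618  0.461  1.892 -0.39  -0.628] p [0.491  0.2552 0.1579] F [ 0.4  0.  -1.2] w 0.0563
-20 [0.576 0.041 0.114] (array([ 130.3,  110.4, -160.2]), array([-0.002, -0.002,  0.003]), 'deg', np.float64(0.3)) [array([ 0.11,  0.5 ,  0.24,  1.64, -0.53, -0.98]), np.float64(0.0), np.float64(0.0)]
0 [0.58  0.051 0.118] (array([ 121.4,  104.2, -160.2]), array([-0.001, -0.002, -0.346]), 'deg', np.float64(19.8)) [array([-0.01,  0.23,  0.  ,  1.45, -0.24, -1.18]), np.float64(0.0), np.float64(0.0)]
55 [0.58  0.05  0.109] (array([ 129.7,   99.4, -160.2]), array([-0.   , -0.003, -1.306]), 'deg', np.float64(74.8)) [array([-0.5 , -0.04, -0.4 ,  1.3 ,  0.69, -1.72]), np.float64(0.0), np.float64(0.0)]
```

View pics/lift.png

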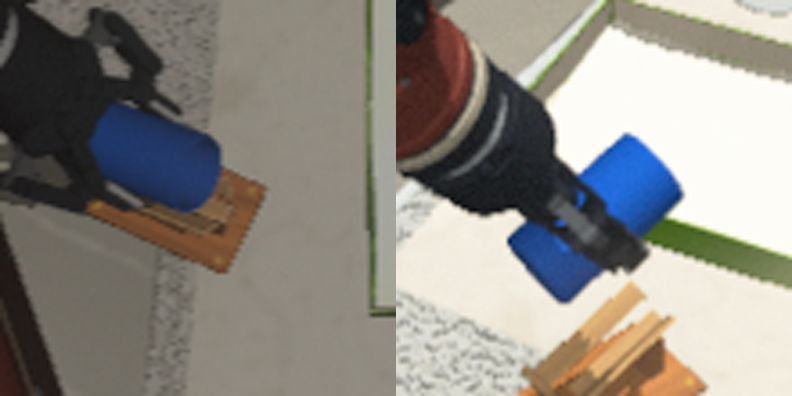

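Request:
move_arm(plan=[[[10, 9, -13, 0, 0, 0, 1], [25, 22, -34, 0, 0, 0, 1], [45, 38, -60, 0, 0, 0, 1], [65, 55, -86, 0, 0, 0, 1], [85, 72, -112, 0, 0, 0, 1], [103, 88, -136, 0, 0, 0, 1], [115, 99, -153, 0, 0, 0, 1], [121, 104, -160, 0, 0, 0, 1], [121, 104, -160, 0, 0, 0, 1]]])

```text
time_s: 9.95
position: [0.5796, 0.0509, 0.1183]
eef_rot: [-0.076, -0.621, 0.34, 0.702]
contact_force: [0.2, -0.3, -0.9]
grip_width: 0.0557
```

```bash

python3 - <<'E'
from kin import *
st=log()
P=fit();q=st['joint_pos'];az=SEAT[2]
h=np.array([np.cos(az),np.sin(az),0])
M=np.array([.563,.01,0]) 
for tilt,z in ((15,.12),(30,.1),(55,.085),(62,.085)):
    t=np.radians(tilt);axis=np.cos(t)*h-np.array([0,0,np.sin(t)])
    m=M+[0,0,z]
    p,r=tool(m-.05*axis,az,np.radians(35-20-tilt),-1,.004)
    print(tilt,p.round(3),rel(p,r,st),[a.round(2) if hasattr(a,'round') else a for a in ik(p,r,P,q)])
E
```

```text
t 9.95 q [ 0.124  0.517  0.269  1.653 -0.52  -0.964] p [0.5796 0.0509 0.1183] F [ 0.2 -0.3 -0.9] w 0.0557
15 [0.581 0.055 0.11 ] (array([ 4.3, -8. , -0.3]), array([-0.002, -0.002, -0.608]), 'deg', np.float64(34.8)) [array([-0.13,  0.07, -0.16,  1.34, -0.  , -1.31]), np.float64(0.0), np.float64(0.0)]
30 [0.582 0.055 0.103] (array([  9.6, -12.8,  -0.3]), array([-0.001, -0.002, -0.869]), 'deg', np.float64(49.8)) [array([-0.27, -0.03, -0.3 ,  1.28,  0.26, -1.44]), np.float64(0.0), np.float64(0.0)]
55 [0.58  0.05  0.109] (array([ 8.5, -4.8, -0.3]), array([-1.000e-03, -3.000e-03, -1.306e+00]), 'deg', np.float64(74.8)) [array([-0.5 , -0.04, -0.4 ,  1.3 ,  0.69, -1.72]), np.float64(0.0), np.float64(0.0)]
62 [0.578 0.047 0.114] (array([ 6.1,  0.7, -0.3]), array([-1.000e-03, -3.000e-03, -1.428e+00]), 'deg', np.float64(81.8)) [array([-0.56,  0.01, -0.4 ,  1.34,  0.8 , -1.82]), np.float64(0.0), np.float64(0.0)]
```

Request:
move_arm(plan=[[[3, -3, 0, 0, 0, -0.17, 1], [4, -6, 0, 0, 0, -0.34, 1], [4, -8, 0, 0, 0, -0.5, 1], [6, -10, 0, 0, 0, -0.64, 1], [8, -11, 0, 0, 0, -0.78, 1], [9, -12, 0, 0, 0, -0.92, 1], [9, -10, 0, 0, 0, -1.06, 1], [9, -8, 0, 0, 0, -1.18, 1], [9, -5, 0, 0, 0, -1.3, 1], [9, -5, 0, 0, 0, -1.31, 1]]])

```text
time_s: 11.2
position: [0.5786, 0.0502, 0.1074]
eef_rot: [-0.368, 0.699, 0.109, -0.604]
contact_force: [-0.2, -1.8, -2.1]
grip_width: 0.0556
```

Request:
move_arm(plan=[[[0, 0, 0, 0, 0, 0, 1], [0, 0, 0, 0, 0, 0, 1], [0, 0, 0, 0, 0, 0, 1], [0, 0, 0, 0, 0, 0, 1], [0, 0, 0, 0, 0, 0, 1], [0, 0, 0, 0, 0, 0, 1], [0, 0, 0, 0, 0, 0, 1], [0, 0, 0, 0, 0, 0, 1]]])

```text
time_s: 12.2
position: [0.5794, 0.0502, 0.1082]
eef_rot: [-0.368, 0.7, 0.109, -0.603]
contact_force: [-0.5, -0.5, -1.8]
grip_width: 0.0563
```

```bash

python3 - <<'E'
from h import *
from rig import vision
log()
ims=[]
for c,(x,y) in (('top',(230,130)),('side',(190,140))):
    im=vision.get_image(c)['frame'];cv2.imwrite(f'pics/pour_{c}.png',im)
    print(c,[(np.round(r['box']),round(r['score'],2)) for r in vision.search_frame('sherd_a',c)])
    ims.append(cv2.resize(im[y:y+120,x:x+130],None,fx=3,fy=3,interpolation=cv2.INTER_CUBIC))
cv2.imwrite('pics/pour.png',np.hstack(ims))
E
```

```text
t 12.2 q [-0.505 -0.039 -0.407  1.296  0.697 -1.718] p [0.5794 0.0502 0.1082] F [-0.5 -0.5 -1.8] w 0.0563
top [(array([378., 237., 386., 252.]), 0.56)]
side [(array([255., 188., 266., 195.]), 0.64), (array([265., 181., 271., 191.]), 0.58)]
```

View pics/pour.png

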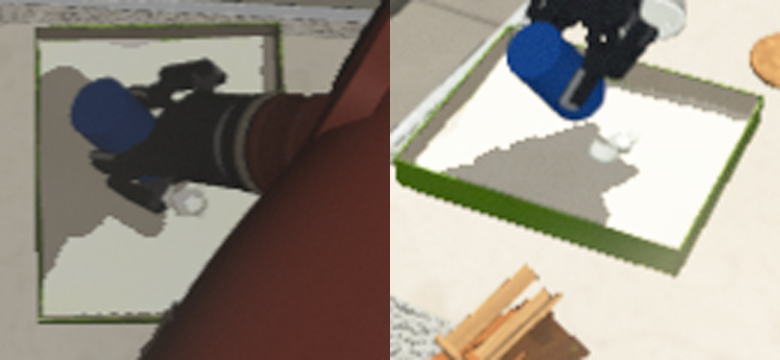

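```bash

python3 - <<'E'
from h import *
a=cv2.imread('pics/pour_top.png')[175:215,270:310];b=cv2.imread('pics/pour_side.png')[165:205,240:280]
cv2.imwrite('pics/pz.png',np.hstack([cv2.resize(i,None,fx=9,fy=9,interpolation=cv2.INTER_CUBIC) for i in (a,b)]))
for u in ((260.5,191.5),(268,186)): print(back('side',u,.006))
print(back('top',(292.5,196.5),.006))
E
```

```text
[ 0.54499957 -0.00556379  0.006     ]
[ 0.53699023 -0.03928573  0.006     ]
[ 0.53986206 -0.03651051  0.006     ]
```

View pics/pz.png

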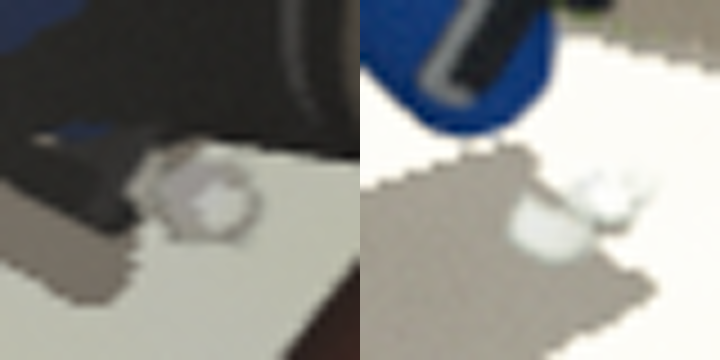

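```bash

python3 - <<'E'
from kin import *
st=log()
r=rot([-0.076,-.622,.339,.702]);P=fit()
for p in ([.5796,.0509,.150],[.4912,.2557,.16],[.4912,.2557,.0589]):
    print(rel(np.array(p),r,st),[np.round(a,2) for a in ik(np.array(p),r,P,st['joint_pos'])])
print(rel(np.array([.579,.05,.15]),rot(st['eef_rot']),st))
E
```

```text
t 12.4 q [-0.505 -0.039 -0.406  1.296  0.697 -1.718] p [0.5794 0.0502 0.1083] F [-0.1 -0.5 -1. ] w 0.0559
(array([-31.3, -27.5,  -0. ]), array([-1.000e-03,  0.000e+00,  1.309e+00]), 'deg', np.float64(75.0)) [array([ 0.12,  0.5 ,  0.31,  1.7 , -0.52, -0.97]), np.float64(0.0), np.float64(0.0)]
(array([  61.1, -152.9,  159.9]), array([-1.000e-03,  0.000e+00,  1.309e+00]), 'deg', np.float64(75.0)) [array([ 0.45,  0.62,  0.46,  1.9 , -0.39, -0.63]), np.float64(0.0), np.float64(0.0)]
(array([138.3, -87.6, 160.2]), array([-1.000e-03,  0.000e+00,  1.309e+00]), 'deg', np.float64(75.0)) [array([ 0.45,  0.67,  0.35,  1.73, -0.39, -0.63]), np.float64(0.0), np.float64(0.0)]
(array([-32. , -26.7,   0.2]), array([0., 0., 0.]), 'deg', np.float64(0.0))
```

Request:
move_arm(plan=[[[-20, -16, 0, 0, 0, 0, 1], [-32, -27, 0, 0, 0, 0.16, 1], [-32, -27, 0, 0, 0, 0.34, 1], [-32, -27, 0, 0, 0, 0.52, 1], [-32, -27, 0, 0, 0, 0.7, 1], [-32, -27, 0, 0, 0, 0.88, 1], [-32, -27, 0, 0, 0, 1.06, 1], [-32, -27, 0, 0, 0, 1.2, 1], [-32, -27, 0, 0, 0, 1.309, 1], [-32, -27, 0, 0, 0, 1.309, 1]]])

```text
time_s: 13.65
position: [0.5787, 0.0515, 0.1473]
eef_rot: [-0.077, -0.62, 0.338, 0.704]
contact_force: [-0.1, -0.1, -1.4]
grip_width: 0.0558
```

```bash

python3 - <<'E'
from h import *
st=log()
r=rot([-0.076,-.622,.339,.702])
for p in ([.4912,.2557,.16],[.4912,.2557,.0589]): print(rel(np.array(p),r,st))
E
```

```text
t 13.65 q [ 0.125  0.504  0.305  1.704 -0.519 -0.967] p [0.5787 0.0515 0.1473] F [-0.1 -0.1 -1.4] w 0.0558
(array([ -99. , -120.5,  158.7]), array([ 0.003,  0.004, -0.001]), 'deg', np.float64(0.3))
(array([ -16. , -178.3,  158.5]), array([ 0.003,  0.004, -0.001]), 'deg', np.float64(0.3))
```

Request:
move_arm(plan=[[[-15, -10, 12, 0, 0, 0, 1], [-30, -25, 34, 0, 0, 0, 1], [-45, -44, 60, 0, 0, 0, 1], [-60, -65, 88, 0, 0, 0, 1], [-74, -85, 114, 0, 0, 0, 1], [-88, -104, 138, 0, 0, 0, 1], [-97, -117, 154, 0.002, 0.003, 0, 1], [-99, -120.5, 158.6, 0.003, 0.004, 0, 1], [-99, -120.5, 158.6, 0.003, 0.004, 0, 1]]])

```text
time_s: 14.78
position: [0.4924, 0.2542, 0.1626]
eef_rot: [-0.075, -0.623, 0.34, 0.7]
contact_force: [-0.7, 0.7, -1.0]
grip_width: 0.056
```

```bash

python3 - <<'E'
from h import *
st=log()
r=rot([-0.076,-.622,.339,.702])
for p in ([.4912,.2557,.08],[.4912,.2557,.0589]): print(rel(np.array(p),r,st))
from rig import vision
ims=[]
for c,(x,y) in (('top',(140,150)),('side',(170,150))):
    im=vision.get_image(c)['frame'];cv2.imwrite(f'pics/ret_{c}.png',im)
    ims.append(cv2.resize(im[y:y+110,x:x+110],None,fx=3.6,fy=3.6,interpolation=cv2.INTER_CUBIC))
cv2.imwrite('pics/ret.png',np.hstack(ims))
a=cv2.imread('pics/ret_side.png')[130:240,185:320];cv2.imwrite('pics/ret2.png',cv2.resize(a,None,fx=5,fy=5,interpolation=cv2.INTER_CUBIC))
E
```

```text
t 14.78 q [ 0.452  0.613  0.464  1.896 -0.393 -0.627] p [0.4924 0.2542 0.1626] F [-0.7  0.7 -1. ] w 0.056
(array([ 67.4, -47.8,   2.3]), array([-0.004, -0.003,  0.001]), 'deg', np.float64(0.3))
(array([ 84.7, -59.8,   2.5]), array([-0.004, -0.003,  0.001]), 'deg', np.float64(0.3))
```

View pics/ret.png

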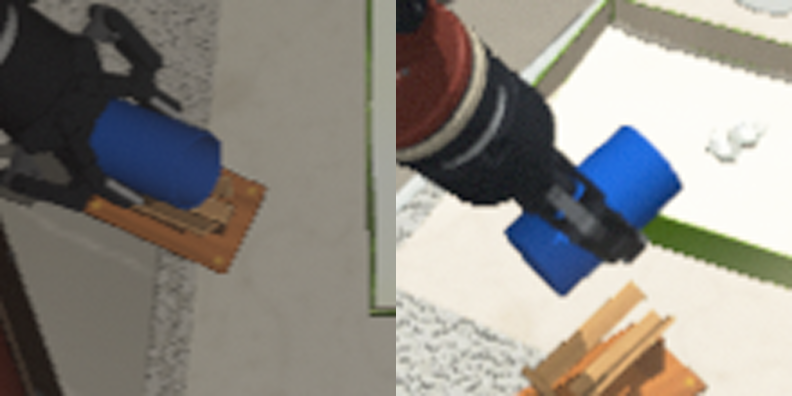

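View pics/ret2.png

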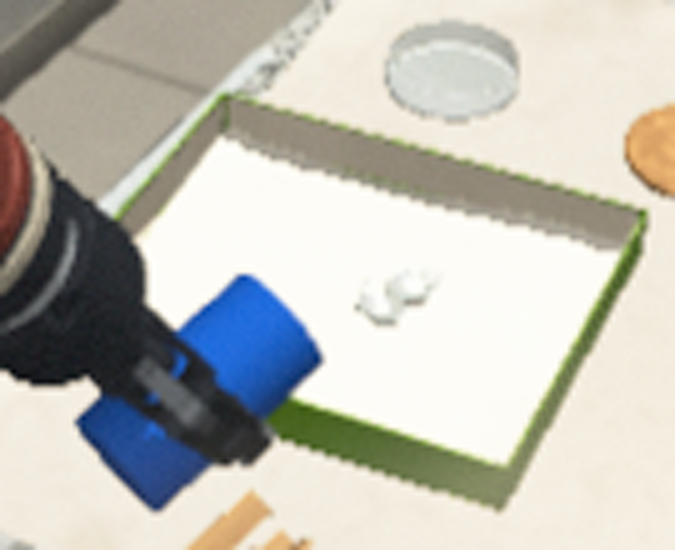

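Request:
move_arm(plan=[[[20, -13, 1, 0, 0, 0, 1], [40, -26, 2, -0.002, -0.002, 0, 1], [58, -39, 2, -0.004, -0.003, 0, 1], [70, -47, 2, -0.004, -0.003, 0, 1], [78, -52, 2, -0.004, -0.003, 0, 1], [84, -56.5, 2, -0.004, -0.003, 0, 1], [84, -56.5, 2, -0.004, -0.003, 0, 1], [84, -56.5, 2, -0.004, -0.003, 0, 1]]])

```text
time_s: 15.88
position: [0.4907, 0.2537, 0.0617]
eef_rot: [-0.076, -0.622, 0.339, 0.702]
contact_force: [0.6, -0.7, -2.1]
grip_width: 0.0559
```

```bash

python3 - <<'E'
from h import *
st=log()
r=rot([-0.076,-.622,.339,.702])
for p in ([.4912,.2557,.0589],): print(rel(np.array(p),r,st))
from rig import vision
ims=[]
for c,(x,y) in (('top',(140,150)),('side',(170,180))):
    im=vision.get_image(c)['frame']
    ims.append(cv2.resize(im[y:y+110,x:x+110],None,fx=3.6,fy=3.6,interpolation=cv2.INTER_CUBIC))
cv2.imwrite('pics/seat.png',np.hstack(ims))
E
```

```text
t 15.88 q [ 0.452  0.661  0.344  1.73  -0.391 -0.631] p [0.4907 0.2537 0.0617] F [ 0.6 -0.7 -2.1] w 0.0559
(array([ 1.2, -3.2,  0.3]), array([ 0.   , -0.   ,  0.001]), 'deg', np.float64(0.1))
```

View pics/seat.png

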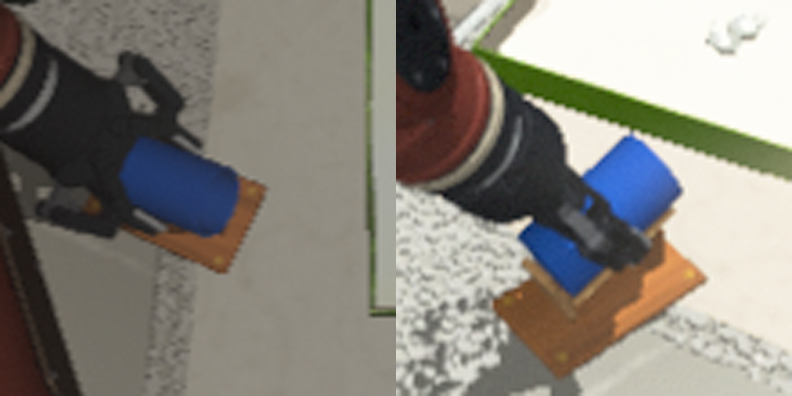

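Jar sits in the trough, about 2–3 mm up; set it down the last bit, then release and back out.

Request:
move_arm(plan=[[[0.7, -1.5, 0, 0, 0, 0, 1], [1.2, -2.5, 0, 0, 0, 0, 1], [1.2, -2.5, 0, 0, 0, 0, 1], [1.2, -2.5, 0, 0, 0, 0, -1], [1.2, -2.5, 0, 0, 0, 0, -1], [1.2, -2.5, 0, 0, 0, 0, -1], [1.2, -2.5, 0, 0, 0, 0, -1], [1.2, -2.5, 0, 0, 0, 0, -1], [1.2, -2.5, 0, 0, 0, 0, -1], [1.2, -2.5, 0, 0, 0, 0, -1]]])

```text
time_s: 17.23
position: [0.491, 0.2548, 0.0587]
eef_rot: [-0.076, -0.622, 0.339, 0.702]
contact_force: [-0.4, 0.2, 0.5]
grip_width: 0.0854
```

```bash

python3 - <<'E'
from h import *
st=log()
from rig import vision
ims=[]
for c,(x,y) in (('top',(140,150)),('side',(170,180))):
    im=vision.get_image(c)['frame'];cv2.imwrite(f'pics/rel_{c}.png',im)
    ims.append(cv2.resize(im[y:y+110,x:x+110],None,fx=3.6,fy=3.6,interpolation=cv2.INTER_CUBIC))
cv2.imwrite('pics/rel.png',np.hstack(ims))
E
```

```text
t 17.23 q [ 0.453  0.667  0.347  1.728 -0.39  -0.63 ] p [0.491  0.2548 0.0587] F [-0.4  0.2  0.5] w 0.0854
```

View pics/rel.png

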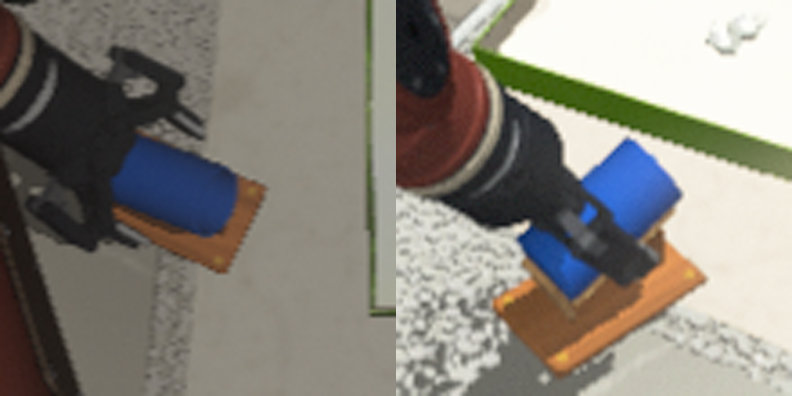

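Request:
move_arm(plan=[[[-15, 0, 0, 0, 0, 0, -1], [-50, 0, 0, 0, 0, 0, -1], [-100, 0, 0, 0, 0, 0, -1], [-120, 30, 0, 0, 0, -0.1, -1], [-120, 60, 0, 0, 0, -0.25, -1], [-120, 90, 0, 0, 0, -0.4, -1], [-120, 100, 0, 0, 0, -0.55, -1], [-120, 100, 0, 0, 0, -0.6, -1], [-120, 100, 0, 0, 0, -0.6, -1]]])

```text
time_s: 18.45
position: [0.4849, 0.2411, 0.2153]
eef_rot: [-0.136, 0.695, -0.14, -0.692]
contact_force: [0.7, -0.0, 0.1]
grip_width: 0.0855
```

```bash

python3 - <<'E'
from kin import *
st=log();P=fit();print(P.round(3))
from rig import vision
ims=[];M={}
for c,(x,y) in (('top',(140,150)),('side',(170,180))):
    im=vision.get_image(c)['frame'];cv2.imwrite(f'pics/bk_{c}.png',im);M[c]=jarmask(im);print(c,M[c].sum(),np.abs(M[c].astype(int)-jarmask(cv2.imread(f'pics/{c}0.png'))).sum())
    ims.append(cv2.resize(im[y:y+110,x:x+110],None,fx=3.6,fy=3.6,interpolation=cv2.INTER_CUBIC))
cv2.imwrite('pics/bk.png',np.hstack(ims))
b,ax=seatpose(SEAT);G=b+.055*ax
p,r=tool(G,SEAT[2],np.radians(-10),1,.004)
X=r.as_matrix()[:,0]
print(rel(p-.12*X,r,st),rel(p,r,st))
for be in (-5,-10):
  for k in (.12,0):
    p,r=tool(G,SEAT[2],np.radians(be),1,.004);print(be,k,[np.round(a,2) for a in ik(p-k*r.as_matrix()[:,0],r,P,[.2,-.1,-.4,1.1,.1,2.1])])
  p,r=tool([.429,-.253,.008+.055+.005],SEAT[2],np.radians(be+70),1,.004);print('pad',[np.round(a,2) for a in ik(p,r,P,[-.3,.17,-.47,1,-1,1.7])])
E
```

```text
t 18.45 q [ 0.224 -0.076 -0.114  1.533 -0.007 -0.954] p [0.4849 0.2411 0.2153] F [ 0.7 -0.   0.1] w 0.0855
[ 0.     0.296  0.337  0.     0.55   0.045  0.139 -0.     0.303  0.13 ]
top 327 372
side 944 5
(array([38.7, -7. , -1.4]), array([ 3.128, -0.283,  0.007]), 'deg', np.float64(180.0)) (array([156.7, -28.5,  -0.8]), array([ 3.128, -0.283,  0.007]), 'deg', np.float64(180.0))
-5 0.12 [array([ 0.2 , -0.12, -0.23,  1.42,  0.07,  2.16]), np.float64(0.0), np.float64(0.0)]
-5 0 [array([ 0.22, -0.05, -0.38,  1.19,  0.07,  2.18]), np.float64(0.0), np.float64(0.0)]
pad [array([-0.28,  0.24, -0.42,  1.14, -1.12,  1.82]), np.float64(0.0), np.float64(0.0)]
-10 0.12 [array([ 0.14, -0.22, -0.32,  1.38,  0.15,  2.11]), np.float64(0.0), np.float64(0.0)]
-10 0 [array([ 0.18, -0.12, -0.45,  1.15,  0.15,  2.15]), np.float64(0.0), np.float64(0.0)]
pad [array([-0.31,  0.16, -0.46,  1.1 , -1.04,  1.74]), np.float64(0.0), np.float64(0.0)]
```

View pics/bk.png

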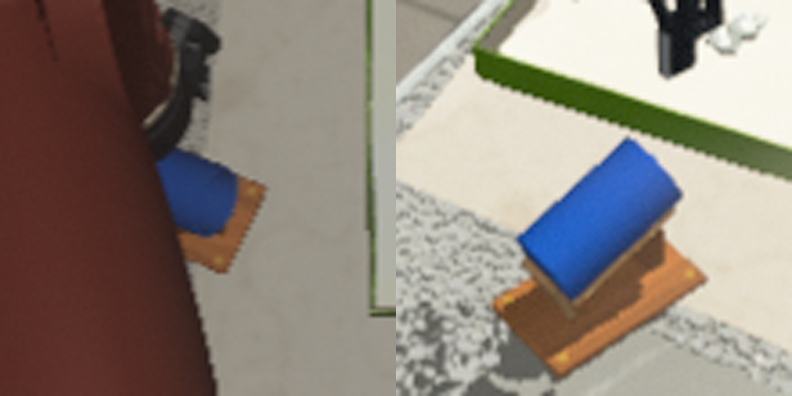

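Request:
move_arm(plan=[[[0, 0, 0, 1.8, 0, 0, -1], [0, 0, 0, 1.8, 0, 0, -1], [0, 0, 0, 1.8, 0, 0, -1], [0, 0, 0, 1.8, 0, 0, -1], [0, 0, 0, 1.8, 0, 0, -1], [0, 0, 0, 1.8, 0, 0, -1], [0, 0, 0, 1.8, 0, 0, -1], [0, 0, 0, 1.8, 0, 0, -1], [0, 0, 0, 1.8, 0, 0, -1], [0, 0, 0, 1.8, 0, 0, -1]]])

```text
time_s: 19.8
position: [0.4855, 0.2431, 0.2135]
eef_rot: [0.627, -0.325, 0.631, 0.32]
contact_force: [0.6, -0.4, 0.1]
grip_width: 0.0858
```

```bash

python3 - <<'E'
from h import *
st=log()
b,ax=seatpose(SEAT);G=b+.055*ax
p,r=tool(G,SEAT[2],np.radians(-8),1,.004)
X=r.as_matrix()[:,0]
print(rel(p-.12*X,r,st))
E
```

```text
t 19.8 q [ 0.228 -0.066 -0.107  1.534 -0.009  0.852] p [0.4855 0.2431 0.2135] F [ 0.6 -0.4  0.1] w 0.0858
(array([36.3,  0.1,  8.6]), array([ 1.337, -0.098,  0.127]), 'deg', np.float64(77.1))
```

Request:
move_arm(plan=[[[0, 0, 8, 1.337, -0.098, 0.127, -1], [0, 0, 8, 1.337, -0.098, 0.127, -1], [10, 0, 8, 1.337, -0.098, 0.127, -1], [20, 0, 8, 1.337, -0.098, 0.127, -1], [30, 0, 8.6, 1.337, -0.098, 0.127, -1], [36, 0, 8.6, 1.337, -0.098, 0.127, -1], [36, 0, 8.6, 1.337, -0.098, 0.127, -1], [36, 0, 8.6, 1.337, -0.098, 0.127, -1], [36, 0, 8.6, 1.337, -0.098, 0.127, -1]]])

```text
time_s: 20.92
position: [0.4904, 0.2495, 0.178]
eef_rot: [0.702, 0.184, 0.683, -0.086]
contact_force: [1.1, 0.1, -0.3]
grip_width: 0.0853
```

```bash

python3 - <<'E'
from h import *
st=log()
b,ax=seatpose(SEAT);G=b+.055*ax
p,r=tool(G,SEAT[2],np.radians(-8),1,.004)
print(rel(p,r,st))
E
```

```text
t 20.93 q [ 0.165 -0.18  -0.283  1.393  0.12   2.125] p [0.4904 0.2495 0.178 ] F [ 1.1  0.1 -0.3] w 0.0853
(array([120.9,   0. ,  -0.2]), array([ 0.007, -0.   , -0.001]), 'deg', np.float64(0.4))
```

Request:
move_arm(plan=[[[40, 0, 0, 0.006, 0, 0, -1], [80, 0, 0, 0.006, 0, 0, -1], [105, 0, 0, 0.006, 0, 0, -1], [117, 0, 0, 0.006, 0, 0, -1], [117, 0, 0, 0.006, 0, 0, -1]]])

```text
time_s: 21.55
position: [0.4964, 0.2644, 0.0621]
eef_rot: [0.701, 0.187, 0.682, -0.089]
contact_force: [-0.2, -0.6, 0.3]
grip_width: 0.0854
```

```bash

python3 - <<'E'
from h import *
st=log()
from rig import vision
ims=[]
for c,(x,y) in (('top',(140,150)),('side',(170,180))):
    im=vision.get_image(c)['frame']
    ims.append(cv2.resize(im[y:y+110,x:x+110],None,fx=3.6,fy=3.6,interpolation=cv2.INTER_CUBIC))
cv2.imwrite('pics/g2.png',np.hstack(ims))
E
```

```text
t 21.55 q [ 0.191 -0.098 -0.421  1.171  0.118  2.16 ] p [0.4964 0.2644 0.0621] F [-0.2 -0.6  0.3] w 0.0854
```

View pics/g2.png

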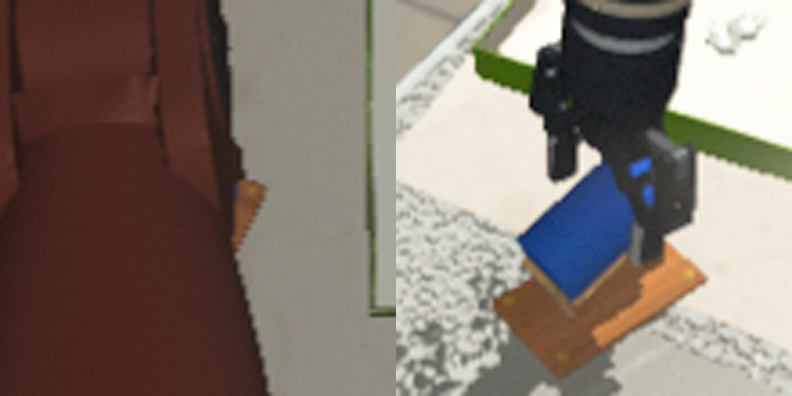

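Request:
move_arm(plan=[[[0, 0, 0, 0, 0, 0, 1], [0, 0, 0, 0, 0, 0, 1], [0, 0, 0, 0, 0, 0, 1], [0, 0, 0, 0, 0, 0, 1], [0, 0, 0, 0, 0, 0, 1], [0, 0, 0, 0, 0, 0, 1], [0, 0, 0, 0, 0, 0, 1]]], squeeze=40)

```text
time_s: 22.52
position: [0.4954, 0.2652, 0.0636]
eef_rot: [0.701, 0.188, 0.683, -0.088]
contact_force: [-10.7, 2.6, 10.7]
grip_width: 0.0554
```

```bash

python3 - <<'E'
from kin import *
st=log();P=fit()
p=np.array(st['position']);r=rot(st['eef_rot']);q=st['joint_pos']
import json;json.dump(dict(p=p.tolist(),q=list(map(float,st['eef_rot']))),open('g2.json','w'))
print(r.as_matrix().round(3))
print(rel(p+[0,0,.14],r,st),[np.round(a,2) for a in ik(p+[0,0,.14],r,P,q)])
# jar in tool frame
b,ax=seatpose(SEAT)
bt=r.inv().apply(b-p);at=r.inv().apply(ax);print('jar in tool',bt,at)
E
```

```text
t 22.52 q [ 0.192 -0.101 -0.421  1.174  0.12   2.161] p [0.4954 0.2652 0.0636] F [-10.7   2.6  10.7] w 0.0554
[[ 0.053  0.38   0.924]
 [ 0.132  0.914 -0.383]
 [-0.99   0.143 -0.002]]
(array([-138.6,   20. ,   -0.3]), array([0., 0., 0.]), 'deg', np.float64(0.0)) [array([ 0.19, -0.15, -0.21,  1.43,  0.12,  2.16]), np.float64(0.0), np.float64(0.0)]
jar in tool [0.0085485  0.04827968 0.00108153] [-4.72477094e-01 -8.81342883e-01  3.42184582e-04]
```

Request:
move_arm(plan=[[[-8, 1, 0, 0, 0, 0, 1], [-20, 3, 0, 0, 0, 0, 1], [-45, 6.5, 0, 0, 0, 0, 1], [-75, 11, 0, 0, 0, 0, 1], [-105, 15, 0, 0, 0, 0, 1], [-130, 19, 0, 0, 0, 0, 1], [-138, 20, 0, 0, 0, 0, 1], [-138, 20, 0, 0, 0, 0, 1]]])

```text
time_s: 23.52
position: [0.497, 0.2645, 0.2021]
eef_rot: [0.702, 0.188, 0.681, -0.089]
contact_force: [-0.3, 0.2, -1.5]
grip_width: 0.0553
```

```bash
cat > tgt.py <<'E'
from kin import *
g=json.load(open('g2.json'));rg=rot(g['q']);b,ax=seatpose(SEAT)
bt=rg.inv().apply(b-np.array(g['p']))
def target(base,elev,az=SEAT[2]):
    # tool pose for jar base at 'base', jar axis at elevation elev(deg) (20 = cradle)
    n=np.array([-np.sin(SEAT[2]),np.cos(SEAT[2]),0])
    rr=R.from_euler('z',az-SEAT[2])*R.from_rotvec(-n*np.radians(elev-20))*rg
    return np.array(base)-rr.apply(bt),rr
E
python3 - <<'E'
from tgt import *
st=log();P=fit();q=st['joint_pos']
for base,e in (([.54,.1,.15],45),([.5,-.1,.12],70),([.428,-.253,.1],90),([.428,-.253,.01],90)):
    p,r=target(base,e);s=ik(p,r,P,q);q=s[0]
    print(base,p.round(3),rel(p,r,st),[np.round(a,2) for a in s])
E
```

```text
t 23.52 q [ 0.191 -0.146 -0.209  1.428  0.118  2.162] p [0.497  0.2645 0.2021] F [-0.3  0.2 -1.5] w 0.0553
[0.54, 0.1, 0.15] [0.522 0.06  0.172] (array([   4.4, -181.5,  101.9]), array([-0.001,  0.002, -0.436]), 'deg', np.float64(25.0)) [array([ 0.02,  0.07, -0.07,  1.55, -0.27,  2.  ]), np.float64(0.0), np.float64(0.0)]
[0.5, -0.1, 0.12] [ 0.487 -0.128  0.159] (array([  -8.6, -368.1,  141.9]), array([-0.001,  0.001, -0.872]), 'deg', np.float64(50.0)) [array([-0.13,  0.13, -0.15,  1.52, -0.7 ,  1.92]), np.float64(0.0), np.float64(0.0)]
[0.428, -0.253, 0.1] [ 0.421 -0.267  0.147] (array([ -18.6, -522.1,  134.3]), array([-1.000e-03,  0.000e+00, -1.221e+00]), 'deg', np.float64(70.0)) [array([-0.29,  0.07, -0.4 ,  1.3 , -1.07,  1.79]), np.float64(0.0), np.float64(0.0)]
[0.428, -0.253, 0.01] [ 0.421 -0.267  0.057] (array([  70.5, -534.9,  134.2]), array([-1.000e-03,  0.000e+00, -1.221e+00]), 'deg', np.float64(70.0)) [array([-0.29,  0.2 , -0.44,  1.13, -1.07,  1.79]), np.float64(0.0), np.float64(0.0)]
```

Request:
move_arm(plan=[[[0, -18, 10, 0, 0, -0.05, 1], [2, -50, 28, 0, 0, -0.13, 1], [3, -90, 50, 0, 0, -0.22, 1], [4, -135, 76, 0, 0, -0.33, 1], [4, -180, 100, 0, 0, -0.43, 1], [1, -228, 114, 0, 0, -0.55, 1], [-2, -276, 126, 0, 0, -0.66, 1], [-5, -318, 136, 0, 0, -0.76, 1], [-8, -350, 141, 0, 0, -0.83, 1], [-9, -368, 142, 0, 0, -0.872, 1]]])

```text
time_s: 24.78
position: [0.4859, -0.1285, 0.1567]
eef_rot: [0.597, -0.118, 0.698, -0.378]
contact_force: [-0.5, -0.1, -1.1]
grip_width: 0.0552
```

```bash

python3 - <<'E'
from tgt import *
st=log()
for base,e in (([.428,-.253,.08],90),):
    p,r=target(base,e);print(base,p.round(3),rel(p,r,st))
E
```

```text
t 24.77 q [-0.127  0.132 -0.157  1.518 -0.7    1.925] p [ 0.4859 -0.1285  0.1567] F [-0.5 -0.1 -1.1] w 0.0552
[0.428, -0.253, 0.08] [ 0.421 -0.267  0.127] (array([124.4, -93.3,  -6.4]), array([ 0.001, -0.003, -0.347]), 'deg', np.float64(19.9))
```

Request:
move_arm(plan=[[[15, -12, -1, 0, 0, -0.05, 1], [38, -29, -2, 0, 0, -0.11, 1], [64, -48, -3, 0, 0, -0.18, 1], [90, -67, -5, 0, 0, -0.25, 1], [112, -84, -6, 0, 0, -0.31, 1], [122, -92, -6, 0.001, -0.003, -0.345, 1], [124, -93, -6, 0.001, -0.003, -0.347, 1], [124, -93, -6, 0.001, -0.003, -0.347, 1]]])

```text
time_s: 25.78
position: [0.423, -0.2652, 0.1279]
eef_rot: [0.525, -0.236, 0.666, -0.475]
contact_force: [0.4, -0.7, -1.3]
grip_width: 0.0555
```

```bash

python3 - <<'E'
from tgt import *
from rig import vision
st=log()
r=rot(st['eef_rot']);print('base est',(np.array(st['position'])+r.apply(bt)).round(4))
atl=rg.inv().apply(ax);print('axis',r.apply(atl).round(3))
for base,e in (([.428,-.253,.010],90),):
    p,rr=target(base,e);print(base,p.round(3),rel(p,rr,st))
for c,(x,y) in (('top',(300,180)),('side',(270,100))):
    im=vision.get_image(c)['frame'];cv2.imwrite(f'pics/pad_{c}.png',im)
    print(c,[(np.round(v['box']),round(v['score'],2)) for v in vision.search_frame('pad',c)],'jar',[(np.round(v['box']),round(v['score'],2)) for v in vision.search_frame('jar',c)])
    print(proj(c,[.4293,-.2532,.008]))
ims=[cv2.resize(cv2.imread(f'pics/pad_{c}.png')[y:y+110,x:x+110],None,fx=3.6,fy=3.6,interpolation=cv2.INTER_CUBIC) for c,(x,y) in (('top',(300,180)),('side',(270,90)))]
cv2.imwrite('pics/pad.png',np.hstack(ims))
E
```

```text
t 25.77 q [-0.285  0.093 -0.407  1.267 -1.065  1.797] p [ 0.423  -0.2652  0.1279] F [ 0.4 -0.7 -1.3] w 0.0555
base est [ 0.43   -0.2514  0.0813]
axis [-0.003 -0.002  1.   ]
[0.428, -0.253, 0.01] [ 0.421 -0.267  0.057] (array([35.7, 61.7, -1.4]), array([-0.001,  0.002, -0.003]), 'deg', np.float64(0.2))
top [(array([351., 223., 385., 261.]), 0.53)] jar [(array([369., 218., 400., 240.]), 0.57), (array([112., 235., 131., 252.]), 0.21)]
[[366.81025499 238.32594682]]
side [(array([321., 108., 345., 145.]), 0.69), (array([196., 229., 251., 286.]), 0.52)] jar [(array([322., 108., 342., 144.]), 0.92)]
[[326.62150261 159.37129935]]
```

View pics/pad.png

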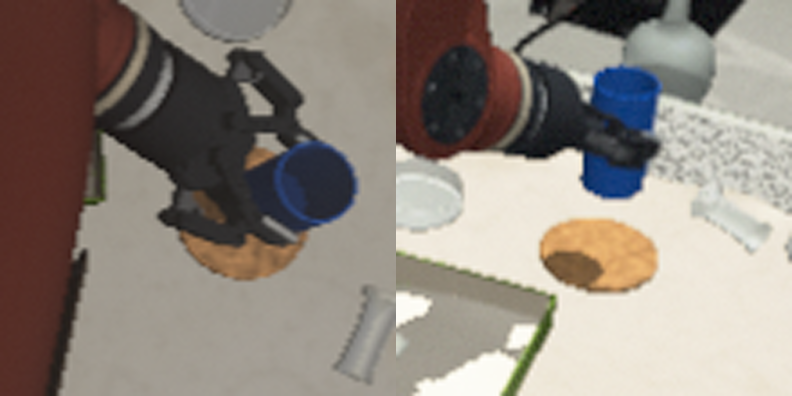

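```bash

python3 - <<'E'
from tgt import *
from scipy.optimize import minimize
for c in ('side','top'):
    m=jarmask(cv2.imread(f'pics/pad_{c}.png'));s=sil(c,[.43,-.2514,.0813],[-.003,-.002,1])
    for n,a in (('obs',m),('mod',s>.5)):
        ys,xs=np.where(a);print(c,n,xs.min(),xs.max(),ys.min(),ys.max())
E
```

```text
side obs 324 343 108 125
side mod 321 343 109 146
top obs 376 390 219 241
top mod 364 398 219 245
```

Request:
move_arm(plan=[[[6, 10, 0, 0, 0, 0, 1], [14, 24, -1, 0, 0, 0, 1], [22, 38, -1, 0, 0, 0, 1], [29, 50, -1, 0, 0.001, -0.002, 1], [33, 57, -1, 0, 0.001, -0.002, 1], [35, 60, -1, 0, 0.001, -0.002, 1], [35.5, 61.5, -1, 0, 0.001, -0.002, 1], [35.5, 61.5, -1, 0, 0.001, -0.002, 1]]])

```text
time_s: 27.08
position: [0.4219, -0.2672, 0.0577]
eef_rot: [0.525, -0.237, 0.665, -0.476]
contact_force: [-0.3, -0.0, -2.1]
grip_width: 0.0555
```

```bash
cat > padlook.py <<'E'
import sys
from tgt import *
from rig import vision
st=log()
r=rot(st['eef_rot']);print('base est',(np.array(st['position'])+r.apply(bt)).round(4),'axis',r.apply(rg.inv().apply(ax)).round(3))
n=sys.argv[1];ims=[]
for c,(x,y) in (('top',(300,180)),('side',(280,100))):
    im=vision.get_image(c)['frame'];cv2.imwrite(f'pics/{n}_{c}.png',im)
    ims.append(cv2.resize(im[y:y+90,x:x+90],None,fx=4.4,fy=4.4,interpolation=cv2.INTER_CUBIC))
cv2.imwrite(f'pics/{n}.png',np.hstack(ims))
E
python3 padlook.py low1
```

```text
t 27.07 q [-0.288  0.193 -0.442  1.127 -1.069  1.792] p [ 0.4219 -0.2672  0.0577] F [-0.3 -0.  -2.1] w 0.0555
base est [ 0.4289 -0.2535  0.0111] axis [-0.002  0.001  1.   ]
```

View pics/low1.png

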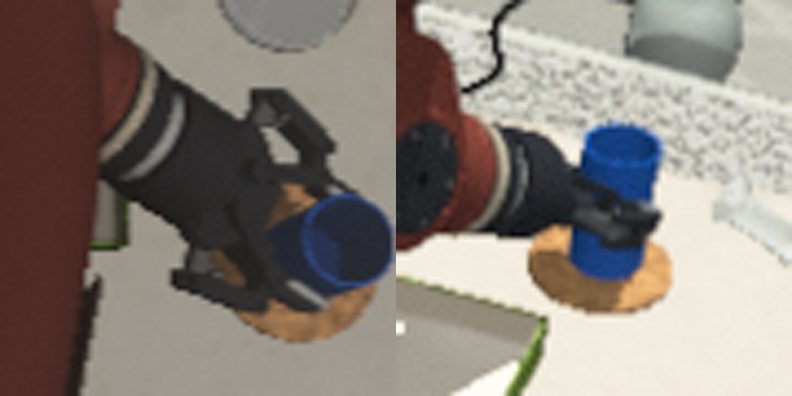

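Request:
move_arm(plan=[[[0.5, 0.9, 0, 0, 0, 0, 1], [0.9, 1.8, 0, 0, 0, 0, 1], [1.2, 2.2, 0, 0, 0, 0, 1], [1.2, 2.2, 0, 0, 0, 0, 1], [1.2, 2.2, 0, 0, 0, 0, 1]]])

```text
time_s: 27.8
position: [0.4217, -0.2671, 0.0549]
eef_rot: [0.524, -0.237, 0.665, -0.476]
contact_force: [-0.3, -0.2, -1.8]
grip_width: 0.0558
```

```bash
python3 -c "
from h import *
log()"
```

```text
t 27.8 q [-0.288  0.198 -0.443  1.122 -1.069  1.792] p [ 0.4217 -0.2671  0.0549] F [-0.3 -0.2 -1.8] w 0.0558
```

Request:
move_arm(plan=[[[0.3, 0.5, 0, 0, 0, 0, 1], [0.5, 0.9, 0, 0, 0, 0, 1], [0.7, 1.3, 0, 0, 0, 0, 1], [0.7, 1.3, 0, 0, 0, 0, 1]]])

```text
time_s: 28.3
position: [0.4217, -0.2672, 0.0539]
eef_rot: [0.524, -0.238, 0.665, -0.476]
contact_force: [-1.9, 3.3, 5.6]
grip_width: 0.0554
```

```bash
python3 -c "
from h import *
log()"
```

```text
t 28.3 q [-0.288  0.2   -0.443  1.12  -1.07   1.792] p [ 0.4217 -0.2672  0.0539] F [-1.9  3.3  5.6] w 0.0554
```

Contact felt (about 7 N up). Open slowly in place, then look.

Request:
move_arm(plan=[[[0, 0, 0, 0, 0, 0, 0.2], [0, 0, 0, 0, 0, 0, 0], [0, 0, 0, 0, 0, 0, -0.4], [0, 0, 0, 0, 0, 0, -1], [0, 0, 0, 0, 0, 0, -1], [0, 0, 0, 0, 0, 0, -1], [0, 0, 0, 0, 0, 0, -1], [0, 0, 0, 0, 0, 0, -1]]])

```text
time_s: 29.3
position: [0.4217, -0.2671, 0.0534]
eef_rot: [0.524, -0.237, 0.665, -0.476]
contact_force: [0.3, 0.1, -0.2]
grip_width: 0.0853
```

```bash
python3 padlook.py open2
```

```text
t 29.3 q [-0.288  0.2   -0.443  1.12  -1.069  1.792] p [ 0.4217 -0.2671  0.0534] F [ 0.3  0.1 -0.2] w 0.0853
base est [ 0.4287 -0.2535  0.0068] axis [-0.002  0.001  1.   ]
```

View pics/open2.png

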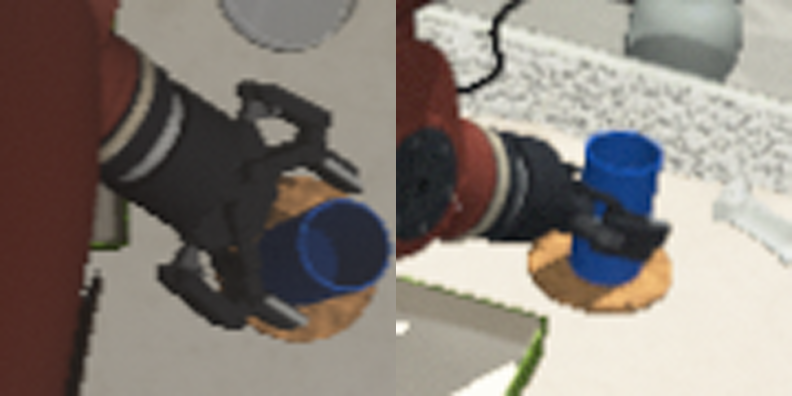

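Request:
move_arm(plan=[[[-10, 0, 0, 0, 0, 0, -1], [-30, 0, 0, 0, 0, 0, -1], [-60, 0, 0, 0, 0, 0, -1], [-90, 0, 0, 0, 0, 0, -1], [-120, 0, 0, 0, 0, 0, -1], [-150, 0, 0, 0, 0, 0, -1], [-160, 0, 0, 0, 0, 0, -1], [-160, -60, 0, 0, 0, 0, -1], [-160, -100, 0, 0, 0, 0, -1], [-160, -100, 0, 0, 0, 0, -1]]])

```text
time_s: 30.65
position: [0.4576, -0.1818, 0.2196]
eef_rot: [0.526, -0.236, 0.664, -0.477]
contact_force: [-0.6, 1.6, 0.0]
grip_width: 0.0855
```

```bash
python3 padlook.py fin; python3 - <<'E'
from h import *
from rig import vision
from scipy.optimize import minimize
m=jarmask(cv2.imread('pics/fin_side.png')).astype(float);print(m.sum())
def f(p): return np.abs(sil('side',[p[0]/1e3,p[1]/1e3,.008],[p[2]/100,p[3]/100,1])-m).sum()
x0=np.array([429,-253,0,0.]);q=minimize(f,x0,method='Nelder-Mead',options=dict(initial_simplex=x0+np.vstack([np.zeros(4),np.diag([8,8,5,5])])));print(q.x,q.fun,f(x0))
for c in C:
  for n in ('sherd_a','dish','vial','bangle','jar','pad'): print(c,n,[(np.round(r['box'],1),round(r['score'],2)) for r in vision.search_frame(n,c)[:2]])
E
```

```text
t 30.65 q [-0.116  0.228 -0.107  1.705 -1.012  2.118] p [ 0.4576 -0.1818  0.2196] F [-0.6  1.6  0. ] w 0.0855
base est [ 0.4648 -0.1682  0.173 ] axis [-0.006  0.002  1.   ]
534.0
[ 431.35417693 -266.39289918   -5.36282576   23.00221159] 48.090196078431376 75.19607843137256
top sherd_a [(array([295.7, 194.7, 300.2, 205. ]), 0.55)]
top dish [(array([357.2, 159.2, 382. , 190.7]), 0.67)]
top vial [(array([111.8, 233.9, 130.8, 253.6]), 0.79), (array([358.1, 226.3, 391.4, 248.2]), 0.21)]
top bangle []
top jar [(array([357.4, 224.5, 388.3, 249.3]), 0.87)]
top pad [(array([348.9, 221.6, 384.6, 257.7]), 0.66), (array([142.9, 132.9, 152.1, 131.7]), 0.37)]
side sherd_a [(array([256.2, 188.5, 263.8, 196.8]), 0.58), (array([198. , 229.3, 255.7, 284. ]), 0.54)]
side dish [(array([262.5, 133.5, 289.2, 155.5]), 0.78)]
side vial [(array([226.7, 319.6, 242.9, 349.9]), 0.59), (array([109.9, 264.2, 139.6, 286.2]), 0.52)]
side bangle [(array([109.7, 262.1, 138.4, 286.3]), 0.67)]
side jar []
side pad [(array([309.4, 149.6, 345.9, 168.2]), 0.7)]
```

View pics/fin.png

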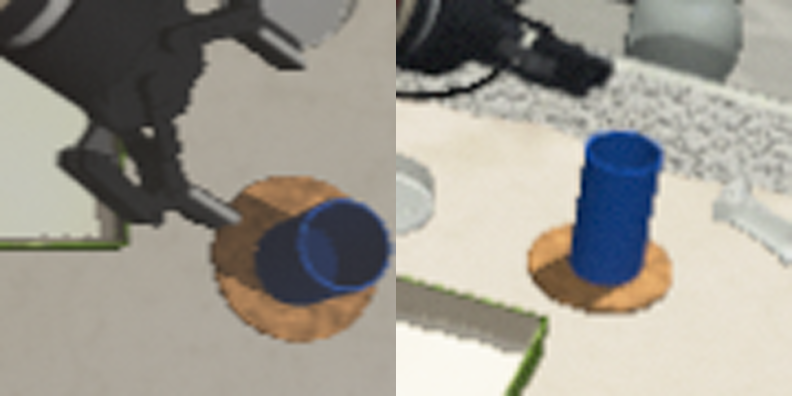

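View pics/fin_side.png

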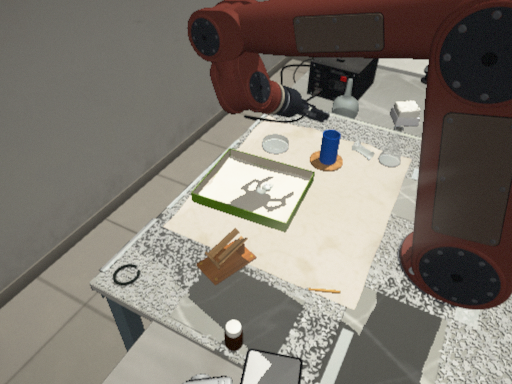

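```bash
python3 - <<'E'
from h import *
from scipy.optimize import minimize
for c in ('side','top'):
    im=cv2.imread(f'pics/fin_{c}.png').astype(int);b,g,r=im[...,0],im[...,1],im[...,2]
    m=((b>1.35*g)&(b>1.35*r)&(b>25)).astype(np.uint8);n,l,st,_=cv2.connectedComponentsWithStats(m);m=(l==1+np.argmax(st[1:,4])).astype(float)
    f=lambda p:np.abs(sil(c,[p[0]/1e3,p[1]/1e3,.008],[0,0,1])-m).sum()
    x0=np.array([429,-253.]);q=minimize(f,x0,method='Nelder-Mead',options=dict(initial_simplex=x0+np.array([[0,0],[8,0],[0,8]])))
    ys,xs=np.where(m>0);ys2,xs2=np.where(sil(c,[.429,-.253,.008],[0,0,1])>.5)
    print(c,m.sum(),q.x,q.fun,f(x0),(xs.min(),xs.max(),ys.min(),ys.max()),(xs2.min(),xs2.max(),ys2.min(),ys2.max()))
    g=lambda p:np.abs(sil(c,[p[0]/1e3,p[1]/1e3,.008],[p[2]/100,p[3]/100,1])-m).sum()
    x0=np.r_[q.x,0,0];q=minimize(g,x0,method='Nelder-Mead',options=dict(initial_simplex=x0+np.vstack([np.zeros(4),np.diag([4,4,4,4])])));print(q.x,q.fun)
E
```

```text
side 551.0 [ 427.90943563 -253.51156431] 58.50980392156862 60.57254901960785 (np.int64(320), np.int64(340), np.int64(130), np.int64(164)) (np.int64(318), np.int64(340), np.int64(129), np.int64(164))
[ 429.0411037  -261.27098387   -2.29865109   16.2785839 ] 47.47450980392156
top 151.0 [ 426.57107639 -253.1394248 ] 437.8392156862745 450.18823529411765 (np.int64(367), np.int64(387), np.int64(225), np.int64(247)) (np.int64(357), np.int64(388), np.int64(224), np.int64(248))
[ 437.24711118 -283.69791365  -11.72199566   32.73032779] 237.38823529411764
```

```bash
python3 -c "
from rig import robot,telemetry
print(abs(telemetry.get_state()['qvel']).max()); print(robot.sign_off())"
```

```text
0.0018052344647293478
the job is handed in; nothing more can be done
None
```

I tipped both sherds into the tray, laid the empty jar back in the cradle and let go. I then gripped it again from the other lean, stood it on the cork pad and handed in with the clock at about 31 s. No verdict is reported, so everything below is from my own checks.

- **Pouring:** I tipped the jar to about 55 degrees below level with its lower rim at roughly 7 cm. The side picture showed the two sherds lying apart on the tray floor.
- **Cradle:** After I let go, the jar's outline in the side picture differed from the starting one by only 5 pixels.
- **Pad:** The jar stands about 1 mm from the pad centre by my side-camera fit. Its upright outline matches to 1–2 pixels in the side view. The top view was partly shaded, and there only three of its four edges match.
- **Weak checks:**
  - A fit that left the jar's tilt free gave an unlikely large lean. I put that down to shading and single-view ambiguity and did not trust it.
  - In the last pictures the detector found only one sherd with confidence. Both had been clear after pouring, and nothing touched them since.
- **Bystanders:** The dish, vial and bangle showed close to their starting positions where they could be seen, and the arm never came near them. The bangle was never detected from above, only from the side.
- **At hand-in:** The arm stood still and clear of everything.

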